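# Secure the axle unit and hold a lock ring spread at its groove

## Task

The axle unit with the gear is in its assembly fixture: turn the black turnbutton fully across so that its steel tongue locks down the unit's flange. Then take the lock-ring pliers from the wooden block, put their two pins into the gap of the spring ring on the grooved wooden rest, squeeze to spread the ring, carry it over and slide it down over the shaft end to the groove just above the brass washer. Finish still squeezing: hold the ring level, spread and around the groove without pressing it against the axle. Leave the unit seated, and never touch the ring with the fingers or push the clear box, white dish or wooden tray about.

Things in the scene. Friction and masses are not known exactly. Their poses are not given: they have to be found in the camera images.
- turnbutton (a joint): angle of the turnbutton about its upright pivot, rad: 0 = open (tongue along the fixture's y axis), grows clockwise seen from above, stop at 1.57 = tongue pointing from the pivot straight to the axle, over its flange (locked). It stays where it is left (friction about 0.06 N m).
- turnbutton_wing (a point): in the turnbutton's black upright wing, right over the pivot: 10 mm thick, 30 mm long along the tongue, standing 12 mm above this point and 16 mm below it; pinch it across its thickness to turn. y axis along the tongue (turns with it), z up. The steel tongue under the wing is 6 mm thick, 15 mm wide, reaches 43 mm from the pivot; its top is 16 mm, the axle unit's flange 23 mm below this point.
- groove (a point): on the axle's upright axis, at mid-height of the groove; z up, x from the turnbutton (pivot 72 mm to the -x side). Shaft 35 mm thick; groove 31 mm thick, 6 mm high. 3 mm below this point is the brass washer's face (45 mm across), 8 mm below the gear (60 mm). The shaft ends 12 mm above this point; its top 5 mm are tapered (4 mm in radius).
- axle_unit: grey flanged unit with shaft and gear, 0.9 kg, loose in the fixture; origin under the centre of its 72 mm square, 12 mm thick flange, 49 mm below the groove point
- fixture: blue-painted plate 140 x 108 x 16 mm with steel cleats round the axle unit's flange and the turnbutton; origin under its centre on the bench; pivot at x = -47 mm, axle at x = +25 mm
- pliers_grip (a point): middle between the two green grips of the lock-ring pliers standing upright in the wooden block, pins down; z up, grips apart along y, 12 mm thick along x, reaching 24 mm down and 16 mm up from here. Unsqueezed they lean outwards: about 53 mm over both at this height, 66 mm at their upper ends; fully squeezed (stop) they are parallel, 20 mm over both.
- ring_pliers: the pliers with both levers, 0.13 kg, same axes; origin on the joint (30 mm round) 46 mm below the grip point. Two pins 5 mm thick, 17 mm long under collars, side by side: unsqueezed 13 mm over both, ending 116.5 mm below the grip point; at the stop 60 mm over both (55 mm between centres), ending 110.5 mm below it. Lift 75 mm or more to clear the block.
- pliers_lever_l (a joint): how far each lever has turned, rad: 0 = unsqueezed (springs back), 0.38 = stop. It moves each pin 60 mm per rad. About 4 N a grip starts them, 7 N empty or 15 N with the ring reaches the stop. Squeezed by 0.02 to 0.04 (4 mm less over the grips) they can be lifted and carried, and the pins, 17 mm over both, still fit the ring's gap.
- tool_block: wooden block 70 x 86 mm, 68 mm high, with the slot in which the pliers stand (their joint rests on it); origin under its centre; fixed
- ring_mid (a point): middle of the spring ring's opening, half-way up its 4 mm thickness: this point belongs on the shaft's axis. Dark steel, 32 mm inside, 42 mm outside, open towards +x with two lugs standing out at the gap; z up; its back reaches 26 mm to the -x side. It lies on the wooden rest, its lugs bridging the groove.
- ring_gap (a point): middle of the gap between the relaxed ring's lugs, 31.5 mm from ring_mid along x, same axes, where the pins go in, best 7 mm past its mid-thickness (ease up if the pliers press on it as they close). 22 mm clear between the lugs' corners, 28 mm between the half holes in which the pins seat. Spread it along its y: at the pliers' stop the pins stand 25.5 mm from ring_mid along x; then 3 mm all round clear the shaft.
- lock_ring: the ring with its two arms, 30 g; origin 4.5 mm from ring_mid to the -x side
- ring_arm_l (a joint): how far each half of the ring is swung open, rad: 0 = relaxed, about 0.31 at the pliers' stop (6 N on each lug). Below about 0.18 it does not pass over the shaft.
- ring_rest: wooden rest under the ring, 86 x 76 mm, 20 mm high, fixed; origin under the ring's usual centre, x towards the groove; a groove 15 mm wide and 12 mm deep runs across it along y, its middle at x = 36 mm, under the ring's lugs
- clear_box: clear round screw-top box of beads, 60 mm across, 44 mm high, on the bench: leave it
- white_dish: empty white sorting dish, 63 mm across, 22 mm high, in front of the fixture: leave it
- wood_tray: little wooden tray with a blue paper, 46 x 62 x 18 mm, beyond the fixture: leave it

How it is judged:
By the outcome, as a careful person would: the job done as asked, in the order asked, and still so for the second after the job is handed in, while the arm keeps its last pose, push and grip.
It also fails if it takes over 67 s, if anything falls off the work surface, if the arm or the gripper's body presses on something with over 40 N, if the wrist force passes 120 N, or if a joint passes its speed limit or range.

## Robot

A 6-joint arm with a two-finger parallel gripper is mounted at the origin on a cart in front of the work surface, level with it; the furniture and walls round the work are solid. World frame = base frame: x ahead of the robot, y to its left, z up, the work surface at z = 0. Lengths are in mm, angles in rad, forces in N, time in s.
With the tool pointing down it reaches from about 350 to 875 mm from the base axis. Payload 4.2 kg.
Tool frame: the origin (TCP) lies on the mounting face of the last link; the fingertips stand 182 mm ahead of it and the grasp point (between the pads) lies 164 mm ahead of it; z points along the fingers, x is the direction in which the jaws open and shut, and the axes are right-handed (so a half turn about z gives the same grasp; the last joint's range is limited). The gripper opens to 87 mm and grips with 3 to 60 N. Pads are 19 mm wide; open, the fingers measure 117 mm over their backs; the gripper's body (75 mm by 190 mm) begins 51 mm behind the grasp point.
Start: joints at [1.496, 0.385, 0.008, 0, -1.194, -0.259], TCP at [204.74, 590.493, 404.75] pointing down, gripper open.
Joint ranges: [-3.14, 3.14], [-1.21, 2.06], [-1.07, 1.41], [-3.16, 2.05], [-2.99, -0.16], [-3.1, 3.1]. Speed limits (rad/s): [2.79, 2.79, 3.14, 3.14, 3.14, 3.14].

## Interface

Orientations are given as a rotation vector (axis times angle).
In Python, from workcell import r gives the robot as it stands. The module is installed in compiled form; this text tells all that it offers.
- The arm moves only by the tool arm_command, never from a script. Its argument "rows" is a list that holds one entry, the list of rows, each a list of 7 numbers: the shift along the tool's x, y, z in cm, then the turn, a rotation vector about the tool's x, y, z in rad, then the finger opening in cm, from 0 to 8.7. A call has 1 to 12 rows; each row is the pose to reach, as a shift and turn from the pose commanded when the call began, along the tool's axes at that moment; what a row does not reach only later rows make up. A row lasts 1/12 s, in which the tool goes at most 41.7 mm and 7.16 degrees, less where a joint would pass 70% of its speed; a pose out of reach is approached as far as the arm can. A call with a gripper value outside its range is refused whole. The fingers move at their own pace and stop on an object; "force" is the grip in N (left out, the last holds). Time passes only in rows, so rows that repeat a pose let the fingers close. It gives the time, the measured TCP pose, the force and the opening at its end, in the units of the state.
- r.get_obs(): the state, without advancing time (a new reading comes with each control period).
- r.grab_frame(name): name is "side" or "top"; returns the picture (384x512x3 uint8, blue, green, red); there is no depth.
- r.camera_info(name): a dict with "mtx" (3x3 intrinsics, pixels), "xyz" and "rotation" of the camera in the world. Camera axes: x right, y down, z forward; pixel columns grow to the right and rows downward; lengths in mm; the calibration is good to about 2 mm. A picture is of the moment at which its call begins. camera_info takes no time and is no camera call.
- r.finish_job(): hands the job in, once; it reports no verdict.
The state is a dict: "time_s": time; "joints": joint angles; "dq": joint speeds; "effort": joint torques, N m; "tcp_pos": TCP position; "ee_rot": TCP orientation; "contact_force": force on the tool from outside, world axes, zero at the start; "ft_torque": the same for the moment, N m; "finger_gap": finger opening in mm.
Only numpy, scipy, OpenCV 4.12 (cv2) and the standard library are available. Lean on these libraries where they do the work, as an engineer would, in place of code of your own. Each camera call takes 0.05 s, during which the arm holds its last target. There are 200 camera calls.

## Working session

There is one attempt and no reset: what is moved stays moved. The work goes in short steps, Python scripts to look and compute and a tool call to move; the robot and the scene stay as the last step left them, time stands still between calls to the robot, and variables do not carry over. Pictures are saved under pics/ and viewed, about 8 in all and at most 12, crops included, and the job is handed in when it is done.

Besides the shell and the picture viewer there is one more tool, called after "Request:" as name(argument=value, ...) on one line, values as JSON. arm_command: Moves the arm, as the interface text tells. Its arguments: {"type":"object","properties":{"rows":{"type":"array"},"force":{"type":"number"}},"required":["rows"]}

```bash
mkdir -p pics; cat > h.py <<'E'
import numpy as np, cv2
from scipy.spatial.transform import Rotation as R
from workcell import r
def cam(n):
    c=r.camera_info(n); return np.array(c["mtx"]),np.array(c["xyz"]),np.array(c["rotation"])
def rot(M):
    M=np.array(M); return M if M.shape==(3,3) else R.from_rotvec(M).as_matrix()
def ray(n,u,v,z):
    K,p,M=cam(n); d=rot(M)@np.linalg.inv(K)@[u,v,1]; return p+d*(z-p[2])/d[2]
def proj(n,P):
    K,p,M=cam(n); q=K@(rot(M).T@(np.array(P)-p)); return q[:2]/q[2]
def grab(n,f,crop=None,s=1):
    im=r.grab_frame(n)
    cv2.imwrite('pics/raw_'+f,im)
    if crop: x0,y0,x1,y1=crop; im=im[y0:y1,x0:x1]
    im=cv2.resize(im,None,fx=s,fy=s,interpolation=cv2.INTER_CUBIC); cv2.imwrite('pics/'+f,im)
def toolshift(target,tpos=None,rv=None):
    o=r.get_obs(); M=R.from_rotvec(o["ee_rot"]).as_matrix()
    return M.T@(np.array(target)-np.array(o["tcp_pos"]))/10
E
python3 - <<'E'
from h import *
for n in("side","top"):
    c=r.camera_info(n); print(n,c)
    grab(n,n+"1.png",None,1.5)
o=r.get_obs(); print(o); print(R.from_rotvec(o["ee_rot"]).as_matrix().round(3))
E
```

```text
side {'mtx': array([[377.35108142,   0.        , 260.66005077],
       [  0.        , 377.35108142, 188.09302151],
       [  0.        ,   0.        ,   1.        ]]), 'xyz': array([ 245.5628977 , -879.68366597,  436.93915385]), 'rotation': array([-1.97469995,  0.33782653, -0.224749  ])}
top {'mtx': array([[347.25918487,   0.        , 259.02658149],
       [  0.        , 347.25918487, 187.20236822],
       [  0.        ,   0.        ,   1.        ]]), 'xyz': array([ 305.27187169, -137.87652667, 1114.53603751]), 'rotation': array([-2.10271816,  2.1367068 , -0.21818285])}
{'time_s': 0.1, 'joints': array([ 1.49563558e+00,  3.85510568e-01,  6.77866070e-03, -4.26695238e-04,
       -1.19397756e+00, -2.58617838e-01]), 'dq': array([ 0.00106966, -0.00186892,  0.00565307,  0.00257448, -0.00210481,
       -0.00039906]), 'effort': array([-7.74198143e-04, -3.91692245e+01,  1.87934089e+01,  4.23197597e+00,
        1.34683284e-02, -7.30111719e-05]), 'tcp_pos': array([204.65902271, 590.36542169, 403.75752797]), 'ee_rot': array([ 1.82047342e+00, -2.55849135e+00,  1.91143553e-03]), 'contact_force': array([0.4499428 , 0.31629337, 0.66406929]), 'ft_torque': array([-0.05159937, -0.01652241,  0.02226687]), 'finger_gap': 86.73521628087255}
[[-0.328 -0.945 -0.001]
 [-0.945  0.328 -0.002]
 [ 0.002 -0.    -1.   ]]
```

View pics/top1.png

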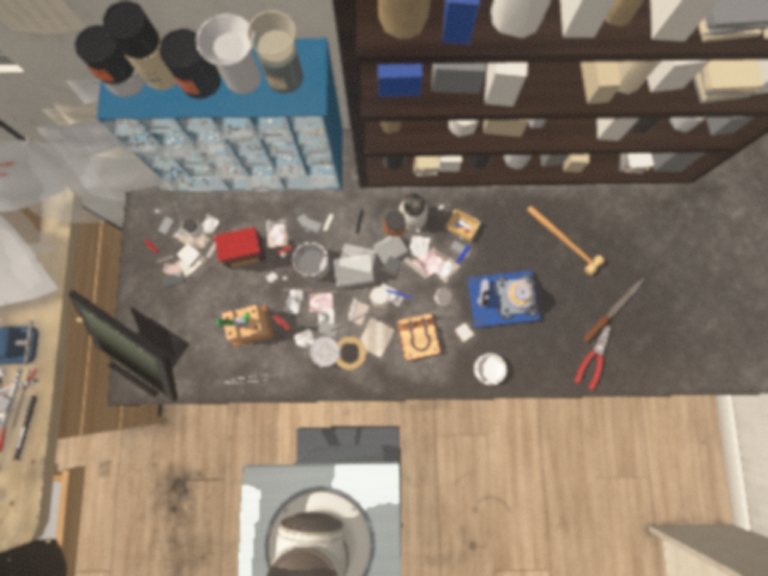

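View pics/side1.png

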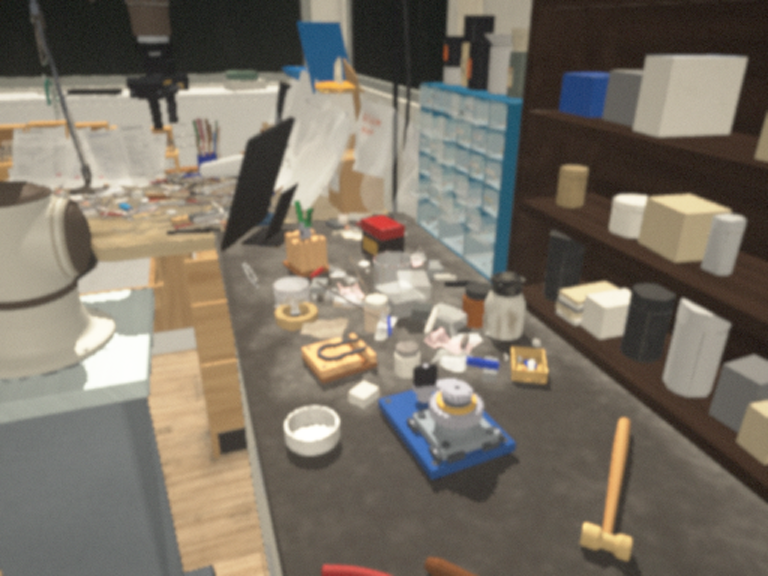

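The top view shows the block with the green pliers at about (247,323), the rest with the ring at (419,338) and the blue fixture at (505,298), in view px. The side view shows the same three at (305,250), (340,357) and (445,425). I'll zoom in on both.

```bash
cat >> h.py <<'E'
def avg(n,k=4): return np.mean([r.grab_frame(n).astype(float) for _ in range(k)],axis=0).astype(np.uint8)
def tile(im,crops,s,f,W=800):
    out=[]
    for x0,y0,x1,y1 in crops:
        c=cv2.resize(im[y0:y1,x0:x1],None,fx=s,fy=s,interpolation=cv2.INTER_CUBIC)
        for x in range(-(-x0//10)*10,x1,10):
            cv2.line(c,(int((x-x0+.5)*s),0),(int((x-x0+.5)*s),5),(0,255,255),1); cv2.putText(c,str(x),(int((x-x0)*s)-8,16),0,.35,(0,255,255),1)
        for y in range(-(-y0//10)*10,y1,10):
            cv2.line(c,(0,int((y-y0+.5)*s)),(5,int((y-y0+.5)*s)),(0,255,255),1); cv2.putText(c,str(y),(7,int((y-y0+.5)*s)+4),0,.35,(0,255,255),1)
        out.append(c)
    H=max(c.shape[0] for c in out); out=[cv2.copyMakeBorder(c,0,H-c.shape[0],0,4,0) for c in out]
    o=np.hstack(out); print(o.shape); cv2.imwrite('pics/'+f,o)
E
python3 - <<'E'
from h import *
t=avg("top",6); s=avg("side",6); cv2.imwrite('pics/t.png',t); cv2.imwrite('pics/s.png',s)
a=(308,175,366,222);b=(262,204,298,246);c=(142,198,188,236)
tile(t,[a,b],8,'z1.png'); 
tile(s,[(248,248,348,322)],8,'z2.png')
tile(s,[(186,130,222,186),(196,218,256,258)],8,'z3.png')
tile(t,[c],9,'z4.png')
i=cv2.imread('pics/z3.png'); j=cv2.imread('pics/z4.png')
E
```

```text
(376, 760, 3)
(592, 804, 3)
(448, 776, 3)
(342, 418, 3)
```

```bash
python3 - <<'E'
from h import *
t=cv2.imread('pics/t.png'); s=cv2.imread('pics/s.png')
tile(t,[(308,175,366,222),(262,204,298,246),(142,198,188,236)],5.6,'z1.png')
tile(s,[(248,248,348,322)],7.9,'z2.png')
E
```

```text
(263, 797, 3)
(585, 794, 3)
```

View pics/z1.png

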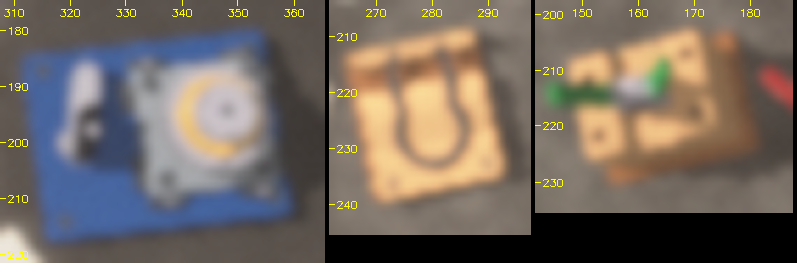

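View pics/z2.png

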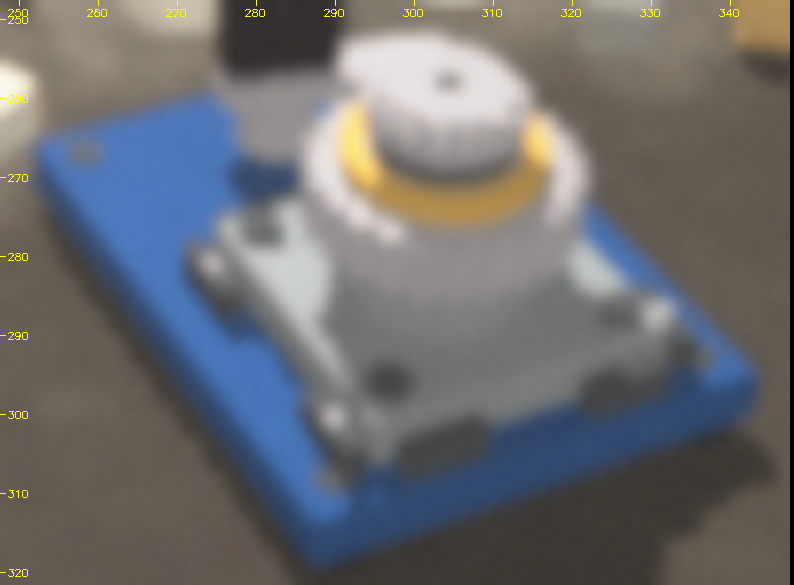

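View pics/z3.png

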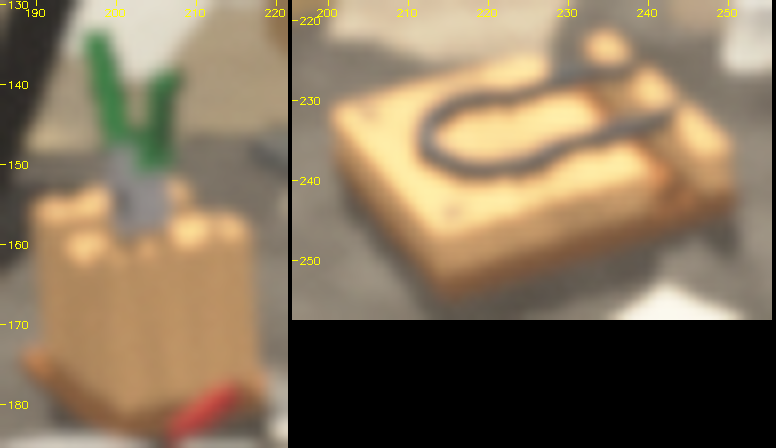

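The top tiles show the fixture, with its tongue pointing up the image and the axle top at about (347.5,194). They also show the ring's lugs at the top of its rest and the green grips at (145,214) and (164,211). The side tiles show the shaft top at about (303,258). I'll fit poses from these points.

```bash
cat > fit.py <<'E'
from h import *
from scipy.optimize import least_squares
def fit(name,obs,x0):
    # obs: (cam,u,v,local xyz)
    def res(p,o=obs):
        M=R.from_euler('z',p[2]).as_matrix()
        return np.concatenate([proj(c,M@np.array(l)+[p[0],p[1],0])-[u,v] for c,u,v,l in o])
    s=least_squares(res,x0,x_scale=[10,10,.1],loss='soft_l1'); print(name,s.x.round(3)); print(res(s.x).reshape(-1,2).round(1).tolist())
    for c in("top","side"):
        o=[q for q in obs if q[0]==c]
        if len(o)>1: print('  ',c,least_squares(lambda p:res(p,o),s.x).x.round(3))
    return s.x
h=np.pi/2
f=fit('fixture',[("top",311.3,184.3,(-70,54,16)),("top",354.3,180.2,(70,54,16)),("top",360,212.4,(70,-54,16)),("top",316.2,217.5,(-70,-54,16)),
 ("side",252.3,265.6,(-70,-54,16)),("side",287.5,314.5,(70,-54,16)),("side",343,295,(70,54,16))],[450,-300,-h])
rr=fit('rest',[("top",264.4,215.6,(43,38,20)),("top",287,208.5,(43,-38,20)),("top",293.3,235.3,(-43,-38,20)),("top",270.6,239.5,(-43,38,20)),
 ("side",200.2,230.5,(-43,38,20)),("side",213.8,246.8,(-43,-38,20)),("side",250.3,234.5,(43,-38,20))],[380,-100,0])
# shaft top: triangulate
def tri(a,b):
    K,p,M=cam("top");d=rot(M)@np.linalg.inv(K)@[*a,1];K,q,M=cam("side");e=rot(M)@np.linalg.inv(K)@[*b,1]
    d/=np.linalg.norm(d);e/=np.linalg.norm(e);st=np.linalg.lstsq(np.c_[d,-e],q-p,rcond=None)[0];A=p+d*st[0];B=q+e*st[1];return ((A+B)/2).round(1),np.linalg.norm(A-B).round(1)
print('shaft',tri((347.8,193.8),(304,257.5)))
print('gripL end',tri((145.3,214),(197.3,134))); print('gripR end',tri((164.0,210),(206.5,139)))
M=R.from_euler('z',f[2]).as_matrix()
for n,l in(('axle',(25,0,77)),('pivot',(-47,0,51))): print(n,(M@l+[f[0],f[1],0]).round(1),proj("top",M@l+[f[0],f[1],0]),proj("side",M@l+[f[0],f[1],0]))
E
python3 fit.py
```

```text
fixture [ 485.987 -392.113   -1.479]
[[0.4, 0.0], [0.1, -0.4], [-0.1, 0.3], [0.2, -0.1], [-1.1, -0.4], [-0.3, -0.3], [1.3, -0.1]]
   top [ 485.843 -391.52    -1.477]
   side [ 486.006 -392.436   -1.483]
rest [ 4.06246e+02 -2.06132e+02  2.09000e-01]
[[-0.8, -2.1], [-0.1, -0.3], [0.2, -0.5], [-0.7, 0.8], [-1.7, 0.0], [-0.2, 0.6], [0.8, 1.1]]
   top [ 4.04569e+02 -2.07113e+02  2.20000e-01]
   side [ 4.07782e+02 -2.03839e+02  2.01000e-01]
shaft (array([ 489. , -415.7,   76.8]), np.float64(1.1))
gripL end (array([430.4, 179.5, 127.7]), np.float64(1.4))
gripR end (array([443.6, 126.8, 126.3]), np.float64(3.3))
axle [ 488.3 -417.    77. ] [348.21045207 194.18756088] [304.2833499  257.86235237]
pivot [ 481.7 -345.3   51. ] [323.18535775 198.13129776] [283.20824908 248.89847381]
```

Fixture fit is good: the triangulated shaft top is at z 76.8, against about 77 expected. Next, rectified views of the ring plane and the pliers plane from both cameras.

```bash
cat >> h.py <<'E'
def rect(im,n,cx,cy,z,w=100,s=4):
    # up = +x world, right = -y world
    g=np.arange(w*s)/s-w/2
    X=cx-g[:,None]+0*g[None]; Y=cy-g[None]+0*g[:,None]
    K,p,M=cam(n); q=K@(rot(M).T@(np.stack([X.ravel(),Y.ravel(),0*X.ravel()+z])-p[:,None])); q=(q[:2]/q[2]).reshape(2,w*s,w*s).astype(np.float32)
    o=cv2.remap(im,q[0],q[1],cv2.INTER_CUBIC)
    for k in range(-w//2,w//2,10):
        i=int((k+w/2)*s); c=(0,255,255) if k else (0,0,255)
        cv2.line(o,(i,0),(i,5 if k else w*s),c,1); cv2.line(o,(0,i),(5 if k else w*s,i),c,1)
        cv2.putText(o,str(int(cy-k)),(i-8,16),0,.3,c,1); cv2.putText(o,str(int(cx-k)),(7,i+4),0,.3,c,1)
    return o
E
python3 - <<'E'
from h import *
t=cv2.imread('pics/t.png'); s=cv2.imread('pics/s.png')
a=np.hstack([rect(i,n,410,-205,22,100,4) for i,n in((t,"top"),(s,"side"))])
b=np.hstack([rect(i,n,437,153,125,100,4) for i,n in((t,"top"),(s,"side"))])
cv2.imwrite('pics/r1.png',np.vstack([a[20:-70],b[60:-60]])[:600])
print(np.vstack([a[20:-70],b[60:-60]])[:600].shape)
E
```

```text
(590, 800, 3)
```

View pics/r1.png

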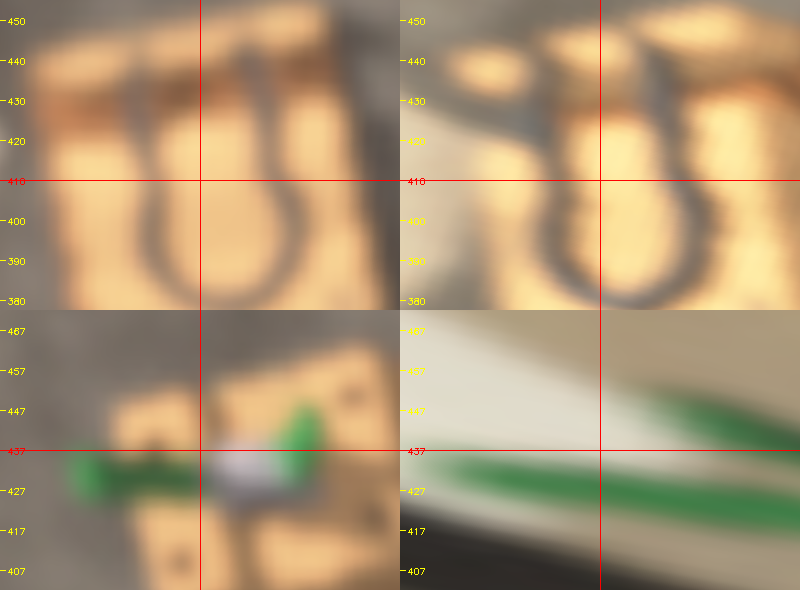

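The ring (top, left panel) has its circle centre at about (399,-210) and its lugs towards +x, tilted towards +y. The grip ends are at about (431,181) and (440,127). I'll refine the ring with a template fit.

```bash
cat > ringfit.py <<'E'
from h import *
from scipy.optimize import minimize
S=2
def go(im,n,c0=(399,-210,.17),z=22):
    K,p,M=cam(n)
    xs=np.arange(-30,46,.5); ys=np.arange(-30,30.1,.5); X,Y=np.meshgrid(xs,ys,indexing='ij')
    rr=np.hypot(X,Y); 
    T=((rr>16)&(rr<21)&~((X>10)&(abs(Y)<14))).astype(float); T[(abs(Y)>12.5)&(abs(Y)<17)&(X>11)]=1
    mm=int(round(3.0/.5)); T=cv2.GaussianBlur(T,(0,0),4.5/.5/2)
    W=((X<24)&(abs(Y)<29)).astype(float); w=W.ravel()>0
    def samp(q):
        c,s=np.cos(q[2]),np.sin(q[2]); P=np.stack([q[0]+c*X-s*Y,q[1]+s*X+c*Y,0*X+z]).reshape(3,-1)
        v=K@(rot(M).T@(P-p[:,None])); v=(v[:2]/v[2]).reshape(2,*X.shape).astype(np.float32)
        return cv2.remap(im[:,:,2].astype(np.float32),v[0],v[1],cv2.INTER_CUBIC)
    f=lambda q: np.corrcoef(samp(q).ravel()[w],T.ravel()[w])[0,1]
    best=min((minimize(f,[c0[0]+dx,c0[1]+dy,c0[2]+a],method='Nelder-Mead',options=dict(initial_simplex=[[c0[0]+dx,c0[1]+dy,c0[2]+a],[c0[0]+dx+3,c0[1]+dy,c0[2]+a],[c0[0]+dx,c0[1]+dy+3,c0[2]+a],[c0[0]+dx,c0[1]+dy,c0[2]+a+.1]])) for dx in(-3,3) for dy in (-3,3) for a in(-.05,.05)),key=lambda s:s.fun)
    q=best.x; print(n,q.round(3),best.fun.round(3),'mid',(q[:2]+4.5*np.array([np.cos(q[2]),np.sin(q[2])])).round(1),'gap',(q[:2]+36*np.array([np.cos(q[2]),np.sin(q[2])])).round(1))
    return q
if __name__=="__main__":
    go(cv2.imread('pics/t.png'),"top"); go(cv2.imread('pics/s.png'),"side")
E
python3 ringfit.py
python3 - <<'E'
from h import *
o=r.get_obs()
# wing grasp: pivot (481.9,-345), tcp z = 51+6+164 ; jaw along fixture x (yaw -1.479)
for nm,yaw in(('wing',-1.479),('pl_y',.22+np.pi/2)):
  print(nm,[round((yaw+k*np.pi-np.arctan2(-.945,-.328)+np.pi)%(2*np.pi)-np.pi,3) for k in(0,1)])
E
```

```text
top [ 3.97335e+02 -2.10775e+02  1.83000e-01] -0.954 mid [ 401.8 -210. ] gap [ 432.7 -204.2]
side [ 3.97629e+02 -2.11831e+02  1.82000e-01] -0.941 mid [ 402.1 -211. ] gap [ 433.  -205.3]
wing [np.float64(0.426), np.float64(-2.716)]
pl_y [np.float64(-2.588), np.float64(0.554)]
```

```bash
python3 - <<'E'
from h import *
print('tcp proj view', proj("top",[204,590,404])*1.5, proj("side",[204,590,404])*1.5,'tips',proj("top",[204,590,222])*1.5,proj("side",[204,590,222])*1.5)
print('mon foot corners top z0', ray("top",175/1.5,403/1.5,0), ray("top",72/1.5,292/1.5,200),ray("top",165/1.5,385/1.5,200))
print('side foot', ray("side",225/1.5,247/1.5,0), ray("side",290/1.5,120/1.5,300))
print('bench edge', ray("top",120/1.5,403/1.5,0),ray("top",400/1.5,403/1.5,0))
print('blue rack', ray("top",340/1.5,190/1.5,0))
E
```

```text
tcp proj view [-178.00430334  475.46626347] [152.01651312  40.5151417 ] tips [-59.50655006 456.61135619] [165.07186976 124.3351586 ]
mon foot corners top z0 [277.30174475 301.47729295   0.        ] [477.83729425 417.74998408 200.        ] [312.76753662 241.71904617 200.        ]
side foot [ 2.93861534e+02  3.17224664e+02 -5.68434189e-14] [404.92969823  42.4753935  300.        ]
bench edge [279.20405971 415.59669324   0.        ] [ 269.49988859 -166.55411316    0.        ]
blue rack [740.77142446 -40.67981977   0.        ]
```

```bash
python3 - <<'E'
from h import *
for P in([285,310],[480,425]):
  for h in(0,100,150,200,250): print(P,h,(proj("side",P+[h])*1.5).round(),(proj("top",P+[h])*1.5).round())
E
```

```text
[285, 310] 0 [221. 249.] [171. 399.]
[285, 310] 100 [215. 203.] [150. 401.]
[285, 310] 150 [212. 180.] [137. 401.]
[285, 310] 200 [209. 155.] [124. 402.]
[285, 310] 250 [206. 129.] [108. 403.]
[480, 425] 0 [301. 223.] [124. 307.]
[480, 425] 100 [298. 183.] [ 98. 300.]
[480, 425] 150 [297. 161.] [ 84. 296.]
[480, 425] 200 [295. 139.] [ 68. 291.]
[480, 425] 250 [294. 117.] [ 50. 286.]
```

Request:
arm_command(rows=[[[0, 0, -8, 0, 0, 0, 8.7], [0, 0, -12, 0, 0, 0, 8.7], [0, 0, -12, 0, 0, 0, 8.7], [43.3, -39.9, -12, 0, 0, 1.0, 4], [43.3, -39.9, -12, 0, 0, 1.0, 3], [43.3, -39.9, -12, 0, 0, 1.0, 3], [43.3, -39.9, -12, 0, 0, 1.0, 3], [43.3, -39.9, -12, 0, 0, 1.0, 3], [43.3, -39.9, -12, 0, 0, 1.0, 3], [43.3, -39.9, -12, 0, 0, 1.0, 3], [43.3, -39.9, -12, 0, 0, 1.0, 3], [43.3, -39.9, -12, 0, 0, 1.0, 3]]], force=20)

```text
time_s: 1.7
tcp_pos: [354.5, 244.4, 525.2]
ee_rot: [-0.366, 3.119, 0.001]
contact_force: [0.5, 0.2, 0.6]
finger_gap: 35.8
```

```bash
cat >> h.py <<'E'
def plan(P,yaw):
    """shift(cm) & tool-z turn to bring TCP to P with tool x axis at world yaw"""
    o=r.get_obs(); M=R.from_rotvec(o["ee_rot"]).as_matrix()
    c,s=np.cos(yaw),np.sin(yaw); T=np.array([[c,s,0],[s,-c,0],[0,0,-1]])
    rv=R.from_matrix(M.T@T).as_rotvec()
    print('t',o["time_s"],'tcp',np.round(o["tcp_pos"],1),'q',np.round(o["joints"],2),'F',np.round(o["contact_force"],1),'gap',round(o["finger_gap"],1))
    print('shift cm',(M.T@(np.array(P)-o["tcp_pos"])/10).round(2),'turn',rv.round(3),'yaw now',round(np.arctan2(M[1,0],M[0,0]),3))
E
python3 -c "
from h import *
plan([481.9,-345,320],-1.479-np.pi)"
```

```text
t 1.7 tcp [354.5 244.4 525.2] q [ 0.98 -0.03 -0.21  0.   -1.39 -0.75] F [0.5 0.2 0.6] gap 35.8
shift cm [  1.25 -60.31  20.47] turn [ 1.000e-03 -0.000e+00  1.712e+00] yaw now -2.908
```

Request:
arm_command(rows=[[[0.6, -29, 6, 0, 0, 0.85, 3], [0.6, -29, 6, 0, 0, 0.85, 3], [0.6, -29, 6, 0, 0, 0.85, 3], [0.6, -29, 6, 0, 0, 0.85, 3], [0.6, -29, 6, 0, 0, 0.85, 3], [0.6, -29, 6, 0, 0, 0.85, 3], [0.6, -29, 6, 0, 0, 0.85, 3], [1.25, -60.3, 18, 0, 0, 1.5, 2.6], [1.25, -60.3, 18, 0, 0, 1.5, 2.6], [1.25, -60.3, 18, 0, 0, 1.5, 2.6], [1.25, -60.3, 18, 0, 0, 1.5, 2.6], [1.25, -60.3, 18, 0, 0, 1.5, 2.6]]])

```text
time_s: 2.7
tcp_pos: [457.4, -224.6, 391.2]
ee_rot: [1.83, 2.552, 0.001]
contact_force: [1.9, 0.2, 0.7]
finger_gap: 26.0
```

```bash
python3 -c "
from h import *
plan([481.9,-345,260],-1.479-np.pi)"
```

```text
t 2.7 tcp [ 457.4 -224.6  391.2] q [-0.14  0.2  -0.29  0.   -1.08 -1.11] F [1.9 0.2 0.7] gap 26.0
shift cm [-12.19  -1.55  13.12] turn [0.001 0.    0.235] yaw now 1.897
```

Request:
arm_command(rows=[[[-12.2, -1.55, 13, 0, 0, 0.235, 2.6], [-12.2, -1.55, 13, 0, 0, 0.235, 2.6], [-12.2, -1.55, 13, 0, 0, 0.235, 2.6], [-12.2, -1.55, 13, 0, 0, 0.235, 2.6], [-12.2, -1.55, 13, 0, 0, 0.235, 2.6], [-12.2, -1.55, 13, 0, 0, 0.235, 2.6], [-12.2, -1.55, 13, 0, 0, 0.235, 2.6]]])

```text
time_s: 3.28
tcp_pos: [482.8, -342.9, 261.5]
ee_rot: [-2.11, -2.326, 0.001]
contact_force: [-0.5, -0.1, 0.2]
finger_gap: 25.9
```

```bash
python3 -c "
from h import *
plan([481.9,-345,221],-1.479-np.pi)"
```

```text
t 3.2833 tcp [ 482.8 -342.9  261.5] q [-0.34  0.47 -0.26  0.   -0.85 -1.13] F [-0.5 -0.1  0.2] gap 25.9
shift cm [-0.2  -0.11  4.05] turn [-0.001 -0.     0.006] yaw now 1.668
```

Request:
arm_command(rows=[[[-0.2, -0.1, 2, 0, 0, 0, 2.6], [-0.2, -0.1, 4, 0, 0, 0, 2.6], [-0.2, -0.1, 4, 0, 0, 0, 2.6], [-0.2, -0.1, 4, 0, 0, 0, 2.6], [-0.2, -0.1, 4, 0, 0, 0, 0.5], [-0.2, -0.1, 4, 0, 0, 0, 0.5], [-0.2, -0.1, 4, 0, 0, 0, 0.5], [-0.2, -0.1, 4, 0, 0, 0, 0.5]]], force=12)

```text
time_s: 3.95
tcp_pos: [482.1, -344.2, 223.3]
ee_rot: [2.11, 2.327, 0.001]
contact_force: [-0.7, 4.7, 5.8]
finger_gap: 10.1
```

```bash
python3 -c "
from h import *
plan([481.9,-345,221],-1.479-np.pi)"
```

```text
t 3.95 tcp [ 482.1 -344.2  223.3] q [-0.35  0.52 -0.29 -0.   -0.76 -1.13] F [-0.7  4.7  5.8] gap 10.1
shift cm [-0.08 -0.02  0.23] turn [ 0.001 -0.001  0.006] yaw now 1.668
```

Request:
arm_command(rows=[[[0.1, 0, -0.2, 0, 0, 0, 0.5], [0.1, 0, -0.2, 0, 0, 0.12, 0.5], [0.1, 0, -0.2, 0, 0, 0.24, 0.5], [0.1, 0, -0.2, 0, 0, 0.36, 0.5], [0.1, 0, -0.2, 0, 0, 0.48, 0.5], [0.1, 0, -0.2, 0, 0, 0.6, 0.5], [0.1, 0, -0.2, 0, 0, 0.72, 0.5], [0.1, 0, -0.2, 0, 0, 0.84, 0.5], [0.1, 0, -0.2, 0, 0, 0.96, 0.5], [0.1, 0, -0.2, 0, 0, 1.08, 0.5], [0.1, 0, -0.2, 0, 0, 1.2, 0.5], [0.1, 0, -0.2, 0, 0, 1.32, 0.5]]], force=20)

```text
time_s: 4.95
tcp_pos: [481.6, -344.7, 223.4]
ee_rot: [3.094, 0.536, -0.001]
contact_force: [-0.9, -4.9, -5.0]
finger_gap: 9.8
```

```bash
python3 -c "
from h import *
plan([481.9,-344.5,223],-1.479-np.pi*1.5-.03);print(r.get_obs()['ft_torque'])"
```

```text
t 4.95 tcp [ 481.6 -344.7  223.4] q [-0.35  0.52 -0.29  0.   -0.76 -2.45] F [-0.9 -4.9 -5. ] gap 9.8
shift cm [ 0.03 -0.01  0.04] turn [0.001 0.    0.281] yaw now 0.343
[-1.52524494  0.05474626  0.07247484]
```

Request:
arm_command(rows=[[[0, 0, 0, 0, 0, 0.12, 0.5], [0, 0, 0, 0, 0, 0.22, 0.5], [0, 0, 0, 0, 0, 0.285, 0.5], [0, 0, 0, 0, 0, 0.285, 0.5], [0, 0, 0, 0, 0, 0.285, 0.5]]])

```text
time_s: 5.37
tcp_pos: [481.5, -344.7, 223.5]
ee_rot: [3.139, 0.105, -0.001]
contact_force: [-1.9, -5.6, -4.8]
finger_gap: 9.8
```

```bash
python3 -c "
from h import *
plan([481.9,-344.5,223],-1.479-np.pi*1.5);print(r.get_obs()['ft_torque'])"
```

```text
t 5.3667 tcp [ 481.5 -344.7  223.5] q [-0.35  0.52 -0.29  0.   -0.76 -2.73] F [-1.9 -5.6 -4.8] gap 9.8
shift cm [ 0.04 -0.01  0.05] turn [ 0.001  0.001 -0.025] yaw now 0.067
[-1.76085758  0.32046814  0.39558242]
```

Request:
arm_command(rows=[[[0, 0, 0, 0, 0, 0.26, 2.6], [0, 0, 0, 0, 0, 0.26, 2.6], [0, 0, 0, 0, 0, 0.26, 2.6], [0, 0, -3, 0, 0, 0.26, 2.6], [0, 0, -6, 0, 0, 0.26, 2.6], [0, 0, -10, 0, 0, 0.26, 5], [0, 0, -14, 0, 0, 0.26, 8], [0, 0, -17, 0, 0, 0.26, 8.7], [0, 0, -17, 0, 0, 0.26, 8.7]]])

```text
time_s: 6.12
tcp_pos: [482.9, -344.4, 402.5]
ee_rot: [3.121, -0.299, 0.024]
contact_force: [1.3, -0.6, 0.3]
finger_gap: 44.8
```

```bash
cat > plfit.py <<'E'
from h import *
from scipy.optimize import minimize
def green(im):
    b,g,rd=[im[:,:,i].astype(float) for i in range(3)]; return np.clip(g-np.maximum(b,rd),0,None)
def model(n,p,shape):
    M=R.from_euler('z',p[3]).as_matrix(); out=np.zeros(shape,np.float32); K=8
    for s in(1,-1):
        ends=[]
        P=[]
        for dx in(-6,6):
            for y,z in((16.8,16),(11.8-5,-24),(11.8+5,-24),(28-5,16),(28+5,16)): P.append(M@[dx,s*y,z]+p[:3])
        pts=np.array([proj(n,q) for q in P])
        if True: pts=np.array([pts[i] for i in range(len(pts)) if i%5!=0])
        hull=cv2.convexHull(((pts)*2**6*1).astype(np.float32).round().astype(np.int32))
        cv2.fillConvexPoly(out,hull,1,cv2.LINE_AA,6)
    return cv2.GaussianBlur(out,(0,0),1.2)
def run(imgs,p0):
    G={n:green(im) for n,im in imgs.items()}
    W={'top':(slice(195,235),slice(135,190)),'side':(slice(120,165),slice(180,230))}
    def f(p):
        e=0
        for n in G:
            m=model(n,np.array(p),G[n].shape)[W[n]]; g=G[n][W[n]]; e-=np.corrcoef(m.ravel(),g.ravel())[0,1]
        return e
    b=None
    for dz in(-6,0,6):
        for a in(-.06,.06):
            q=np.array(p0)+[0,0,dz,a]; sx=np.vstack([q]+[q+d for d in np.diag([4,4,4,.1])])
            o=minimize(f,q,method='Nelder-Mead',options=dict(initial_simplex=sx,xatol=.02,fatol=1e-4,maxiter=300))
            if b is None or o.fun<b.fun: b=o
    print(b.x.round(3),b.fun)
    return b.x
if __name__=="__main__":
    t=cv2.imread('pics/t.png'); s=cv2.imread('pics/s.png')
    x=run({'top':t,'side':s},[437,153,118,.19]); run({'top':t},x); run({'side':s},x)
    plan([x[0],x[1],x[2]+164+90],x[3]+np.pi/2)
E
python3 plfit.py
```

```text
Traceback (most recent call last):
  File "plfit.py", line 35, in <module>
    x=run({'top':t,'side':s},[437,153,118,.19]); run({'top':t},x); run({'side':s},x)
  File "plfit.py", line 29, in run
    o=minimize(f,q,method='Nelder-Mead',options=dict(initial_simplex=sx,xatol=.02,fatol=1e-4,maxiter=300))
  File "plfit.py", line 23, in f
    m=model(n,np.array(p),G[n].shape)[W[n]]; g=G[n][W[n]]; e-=np.corrcoef(m.ravel(),g.ravel())[0,1]
      ~~~~~^^^^^^^^^^^^^^^^^^^^^^^^^^
  File "plfit.py", line 12, in model
    pts=np.array([proj(n,q) for q in P])
                  ~~~~^^^^^
  File "h.py", line 11, in proj
    K,p,M=cam(n); q=K@(rot(M).T@(np.array(P)-p)); return q[:2]/q[2]
          ~~~^^^
  File "h.py", line 5, in cam
    c=r.camera_info(n); return np.array(c["mtx"]),np.array(c["xyz"]),np.array(c["rotation"])
ValueError: time passes only in moves, steps and waits
```

```bash
python3 - <<'E'
s=open('h.py').read()
s=s.replace('def cam(n):','from functools import lru_cache\n@lru_cache\ndef cam(n):')
s=s.replace('np.array(c["rotation"])\n','rot(c["rotation"])\n',1)
open('h.py','w').write(s)
E
python3 plfit.py
```

```text
[4.36139e+02 1.53214e+02 1.11398e+02 1.32000e-01] -1.551649025090389
[4.34063e+02 1.52132e+02 1.15608e+02 1.83000e-01] -0.7275829837848453
[4.37291e+02 1.57048e+02 1.10609e+02 1.80000e-01] -0.828251440650979
t 6.1167 tcp [ 482.9 -344.4  402.5] q [-0.35  0.33 -0.08  0.   -1.14 -2.99] F [ 1.3 -0.6  0.3] gap 44.8
shift cm [-14.09 -47.99   3.24] turn [ 0.018 -0.006 -1.894] yaw now -0.191
```

```bash
python3 -c "
from h import *
plan([435.7,154,118+164+85],.18+np.pi/2)"
```

```text
t 6.1167 tcp [ 482.9 -344.4  402.5] q [-0.35  0.33 -0.08  0.   -1.14 -2.99] F [ 1.3 -0.6  0.3] gap 44.8
shift cm [-14.14 -48.06   3.08] turn [ 0.019 -0.005 -1.942] yaw now -0.191
```

Request:
arm_command(rows=[[[-14, -48, 0, 0, 0, -1.8, 8.7], [-14, -48, 0, 0, 0, -1.8, 8.7], [-14, -48, 0, 0, 0, -1.8, 8.7], [-14, -48, 0, 0, 0, -1.8, 8.7], [-14, -48, 0, 0, 0, -1.8, 8.7], [-14, -48, 0, 0, 0, -1.8, 8.7], [-14, -48, 0, 0, 0, -1.8, 8.7], [-14, -48, 0, 0, 0, -1.8, 8.7], [-14, -48, 0, 0, 0, -1.8, 8.7], [-14, -48, 0, 0, 0, -1.8, 8.7], [-14, -48, 0, 0, 0, -1.8, 8.7], [-14, -48, 0, 0, 0, -1.8, 8.7]]])

```text
time_s: 7.12
tcp_pos: [437.2, 156.2, 394.2]
ee_rot: [-2.487, -1.919, -0.003]
contact_force: [0.9, -0.8, -0.3]
finger_gap: 86.8
```

```bash
python3 -c "
from h import *
plan([435.7,154,118+164],.18+np.pi/2)"
```

```text
t 7.1167 tcp [437.2 156.2 394.2] q [ 0.69  0.12 -0.39 -0.   -1.07 -2.52] F [ 0.9 -0.8 -0.3] gap 86.8
shift cm [-0.27 -0.1  11.22] turn [ 0.001 -0.001 -0.436] yaw now 1.314
```

Request:
arm_command(rows=[[[-0.2, -0.1, 2, 0, 0, -0.11, 8.7], [-0.2, -0.1, 4, 0, 0, -0.22, 8.7], [-0.2, -0.1, 5, 0, 0, -0.33, 8.7], [-0.2, -0.1, 5, 0, 0, -0.436, 8.7], [-0.2, -0.1, 5, 0, 0, -0.436, 8.7], [-0.2, -0.1, 5, 0, 0, -0.436, 8.7]]])

```text
time_s: 7.62
tcp_pos: [436.7, 152.7, 343.8]
ee_rot: [2.026, 2.401, 0.001]
contact_force: [-0.1, -0.4, -0.6]
finger_gap: 87.0
```

```bash
python3 - <<'E'
from h import *
plan([435.7,154,282],.18+np.pi/2)
t=avg("top",3); s=avg("side",3); cv2.imwrite('pics/t2.png',t); cv2.imwrite('pics/s2.png',s)
# side: crop pliers+gripper ; top crop fixture to check turnbutton
tile(s,[(170,80,240,190)],5,'q.png'); a=cv2.imread('pics/q.png')
tile(s,[(265,235,330,300)],6,'q.png'); b=cv2.imread('pics/q.png'); 
tile(t,[(308,175,366,222)],6,'q.png'); c=cv2.imread('pics/q.png')
H=max(a.shape[0],b.shape[0]); a=cv2.copyMakeBorder(a,0,H-a.shape[0],0,0,0);b=cv2.copyMakeBorder(b,0,H-b.shape[0],0,0,0)
o=np.hstack([a,b]); print(o.shape); cv2.imwrite('pics/v2.png',o)
E
```

```text
t 7.6167 tcp [436.7 152.7 343.8] q [ 0.69  0.17 -0.47  0.   -0.94 -2.09] F [-0.1 -0.4 -0.6] gap 87.0
shift cm [ 0.14 -0.08  6.18] turn [ 0.001 -0.    -0.011] yaw now 1.739
(550, 354, 3)
(390, 394, 3)
(282, 352, 3)
(550, 748, 3)
```

View pics/v2.png

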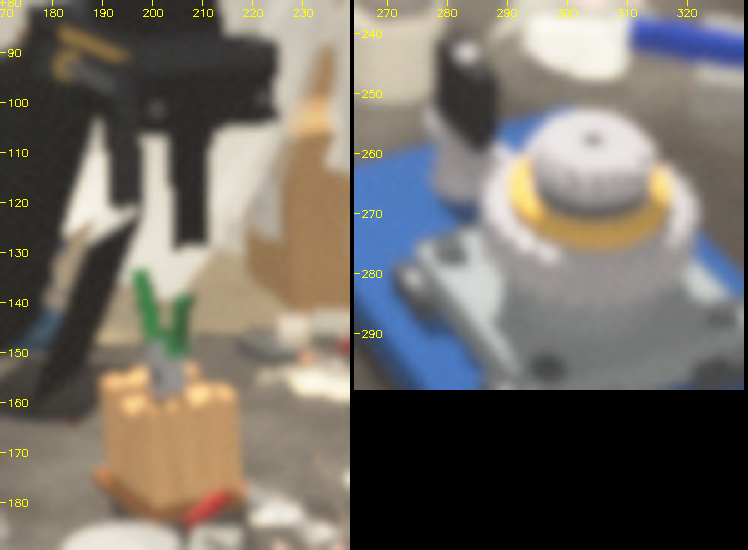

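The gripper stands right over the grips: fingertips at (194,121) and (208,129), grip ends at (197,134) and (206,139). The turnbutton wing is now seen edge-on, with the tongue towards the axle, so it is locked. Next, descend and take a light grip.

Request:
arm_command(rows=[[[0.1, -0.05, 3, 0, 0, -0.01, 8.7], [0.1, -0.05, 5, 0, 0, -0.01, 8.7], [0.1, -0.05, 6.2, 0, 0, -0.01, 8.7], [0.1, -0.05, 6.2, 0, 0, -0.01, 8], [0.1, -0.05, 6.2, 0, 0, -0.01, 6.2], [0.1, -0.05, 6.2, 0, 0, -0.01, 6.2], [0.1, -0.05, 6.2, 0, 0, -0.01, 6.2]]], force=25)

```text
time_s: 8.5
tcp_pos: [436.5, 153.7, 282.7]
ee_rot: [2.014, 2.41, 0.004]
contact_force: [-0.8, -0.3, 0.2]
finger_gap: 68.7
```

```bash
python3 - <<'E'
from h import *
plan([435.7,154,282],.18+np.pi/2); print(r.get_obs()['ft_torque'])
t=avg("top",2); s=avg("side",2)
from plfit import run
cv2.imwrite('pics/t3.png',t); cv2.imwrite('pics/s3.png',s)
tile(s,[(180,95,235,170)],8,'v3.png')
E
```

```text
t 8.5 tcp [436.5 153.7 282.7] q [ 0.69  0.25 -0.55  0.   -0.77 -2.08] F [-0.8 -0.3  0.2] gap 68.7
shift cm [ 0.04 -0.07  0.07] turn [ 0.002 -0.001 -0.001] yaw now 1.75
[ 0.04731886 -0.14343855 -0.0173859 ]
(600, 444, 3)
```

View pics/v3.png

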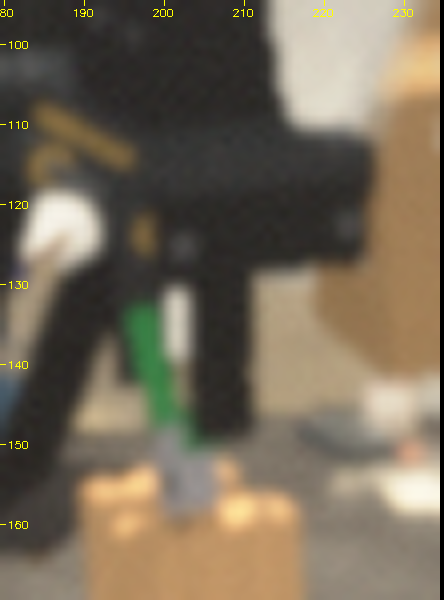

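The grips are between the fingers, the left grip top at (197,133), and the fingers are still closing (68.7 mm). I'll let them finish.

Request:
arm_command(rows=[[[0, 0, 0, 0, 0, 0, 6.2], [0, 0, 0, 0, 0, 0, 6.2], [0, 0, 0, 0, 0, 0, 6.2]]])

```text
time_s: 8.95
tcp_pos: [436.4, 153.6, 282.2]
ee_rot: [2.013, 2.411, 0.003]
contact_force: [-0.3, 0.1, 4.6]
finger_gap: 62.2
```

```bash
python3 - <<'E'
from h import *
plan([435.7,154,282],.18+np.pi/2); print(r.get_obs()['ft_torque'])
E
```

```text
t 8.95 tcp [436.4 153.6 282.2] q [ 0.69  0.25 -0.55  0.   -0.77 -2.08] F [-0.3  0.1  4.6] gap 62.2
shift cm [ 0.05 -0.06  0.02] turn [ 0.002 -0.    -0.001] yaw now 1.75
[-0.00467576 -0.1916776   0.001138  ]
```

Request:
arm_command(rows=[[[0, 0, -1, 0, 0, 0, 6.15], [0, 0, -2, 0, 0, 0, 6.15], [0, 0, -4, 0, 0, 0, 6.15], [0, 0, -6, 0, 0, 0, 6.15], [0, 0, -8, 0, 0, 0, 6.15], [0, 0, -10, 0, 0, 0, 6.15], [0, 0, -10, 0, 0, 0, 6.15], [0, 0, -10, 0, 0, 0, 6.15]]])

```text
time_s: 9.62
tcp_pos: [435.8, 153.4, 381.5]
ee_rot: [-2.014, -2.41, -0.002]
contact_force: [-0.0, -0.0, -1.8]
finger_gap: 61.1
```

```bash
python3 - <<'E'
from h import *
plan([432.85,-204.8,382],.183+np.pi/2); print(r.get_obs()['ft_torque'])
s=avg("side",2)
cv2.imwrite('pics/s4.png',s)
tile(s,[(175,65,240,175)],5.4,'v4.png')
E
```

```text
t 9.6167 tcp [435.8 153.4 381.5] q [ 0.69  0.13 -0.41 -0.   -1.03 -2.08] F [-0.  -0.  -1.8] gap 61.1
shift cm [-35.2   -6.64  -0.1 ] turn [ 0.001 -0.001 -0.005] yaw now 1.749
[ 0.03530486 -0.18539965  0.00217652]
(594, 355, 3)
```

View pics/v4.png

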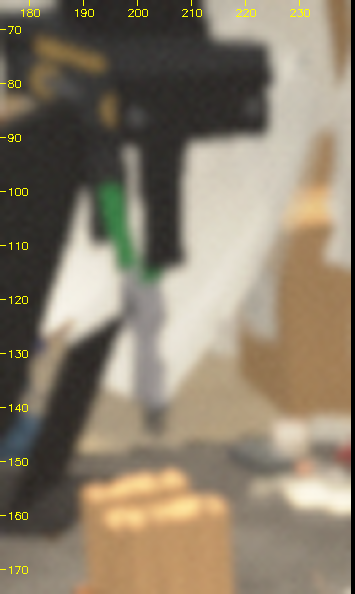

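```bash
python3 - <<'E'
from h import *
s=cv2.imread('pics/s4.png').astype(int)
for z in (80,90,95,100,105,110): print(z,proj("side",[435.8,153.4,z]).round(1))
print('fingertip',proj("side",[435.8,153.4,381.5-182]).round(1), 'fingers', proj("side",[435.8-31*.18,153.4+38,199.5]),proj("side",[435.8+31*.18,153.4-38,199.5]))
print('row profile dark at col 202-204'); print([(v,int(s[v,202:205].mean())) for v in range(130,152)])
E
```

```text
80 [202.2 152.2]
90 [202.  148.9]
95 [201.9 147.3]
100 [201.8 145.6]
105 [201.7 143.9]
110 [201.6 142.3]
fingertip [199.6 111.1] fingers [195.06964046 108.37216497] [204.50123937 114.01889373]
row profile dark at col 202-204
[(130, 165), (131, 158), (132, 152), (133, 150), (134, 151), (135, 152), (136, 152), (137, 152), (138, 145), (139, 135), (140, 117), (141, 102), (142, 99), (143, 103), (144, 112), (145, 126), (146, 139), (147, 131), (148, 116), (149, 110), (150, 113), (151, 123)]
```

Request:
arm_command(rows=[[[-1, -0.2, 0, 0, 0, 0, 6.1], [-3, -0.6, 0, 0, 0, 0, 6.1], [-6, -1.1, 0, 0, 0, 0, 6.1], [-9.5, -1.8, 0, 0, 0, 0, 6.1], [-13, -2.5, 0, 0, 0, 0, 6.1], [-16.5, -3.1, 0, 0, 0, 0, 6.1], [-20, -3.8, 0, 0, 0, 0, 6.1], [-23.5, -4.4, 0, 0, 0, 0, 6.1], [-27, -5.1, 0, 0, 0, 0, 6.1], [-30, -5.7, 0, 0, 0, 0, 6.1], [-33, -6.2, 0, 0, 0, 0, 6.1], [-35, -6.6, 0, 0, 0, 0, 6.1]]])

```text
time_s: 10.72
tcp_pos: [432.4, -205.4, 380.2]
ee_rot: [-2.015, -2.407, 0.003]
contact_force: [0.3, -0.3, -1.5]
finger_gap: 60.8
```

Request:
arm_command(rows=[[[-0.2, 0, 0, 0, 0, 0, 6.1], [-0.2, 0, 1, 0, 0, 0, 6.1], [-0.2, 0, 2.5, 0, 0, 0, 6.1], [-0.2, 0, 4, 0, 0, 0, 6.1], [-0.2, 0, 5, 0, 0, 0, 6.1], [-0.2, 0, 5.5, 0, 0, 0, 6.1], [-0.2, 0, 5.5, 0, 0, 0, 6.1], [-0.2, 0, 5.5, 0, 0, 0, 6.1]]])

```text
time_s: 11.38
tcp_pos: [433.7, -204.6, 326.3]
ee_rot: [-2.013, -2.411, 0.001]
contact_force: [-0.3, -0.1, -1.6]
finger_gap: 61.0
```

```bash
python3 - <<'E'
from h import *
plan([432.85,-204.8,293],.183+np.pi/2); print(r.get_obs()['ft_torque'])
t=avg("top",3); s=avg("side",4); cv2.imwrite('pics/t5.png',t); cv2.imwrite('pics/s5.png',s)
tile(s,[(190,160,260,258)],6,'v5.png')
tile(t,[(255,185,310,245)],6,'v5t.png')
a=cv2.imread('pics/v5.png');b=cv2.imread('pics/v5t.png'); b=cv2.copyMakeBorder(b,0,a.shape[0]-b.shape[0],0,0,0); cv2.imwrite('pics/v5.png',np.hstack([a,b])); print(np.hstack([a,b]).shape)
o=r.get_obs(); p=np.array(o['tcp_pos']); print('pin nominal',proj("side",p-[0,0,278]),proj("top",p-[0,0,278]),'gap',proj("side",[432.85,-204.8,22]),proj("top",[432.85,-204.8,22]))
E
```

```text
t 11.3833 tcp [ 433.7 -204.6  326.3] q [-0.1   0.22 -0.45  0.   -0.9  -1.29] F [-0.3 -0.1 -1.6] gap 61.0
shift cm [-0.01 -0.09  3.34] turn [-0.001 -0.    -0.004] yaw now 1.75
[ 0.06065915 -0.15721339  0.00918167]
(588, 424, 3)
(360, 334, 3)
(588, 758, 3)
pin nominal [236.46414868 218.67687835] [278.33851738 214.27931649] gap [236.3488091  229.82267158] [277.87775613 215.59368588]
```

View pics/v5.png

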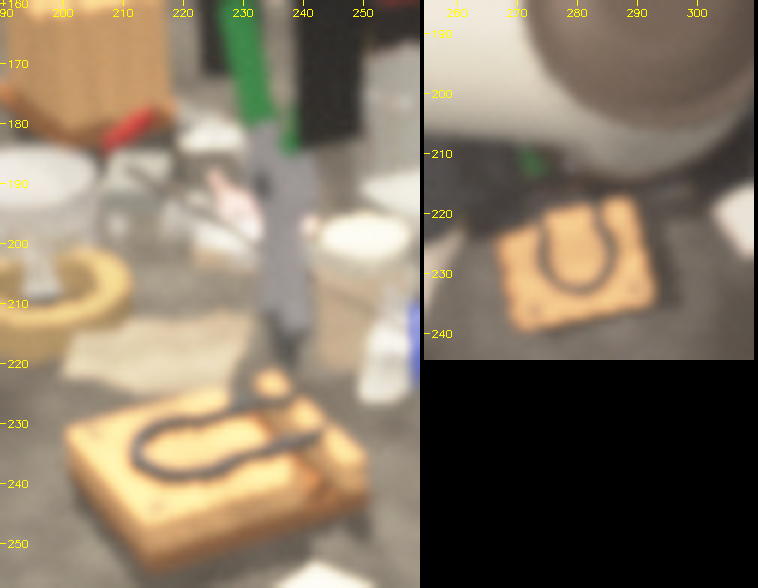

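The pins hang above the ring gap in the side view: pins at columns 233–239, ends near row 220, and the ring gap at about (236,230). I'll refine with a difference image.

```bash
python3 - <<'E'
from h import *
a=cv2.imread('pics/s.png').astype(float); b=cv2.imread('pics/s5.png').astype(float)
d=np.abs(a-b).sum(2)
for v in range(204,226): print(v,d[v,226:248].astype(int).tolist())
p=np.array(r.get_obs()['tcp_pos']); yaw=.18; ex=np.array([np.cos(yaw),np.sin(yaw),0]); ey=np.array([-ex[1],ex[0],0])
G=p-[0,0,161.5]
for nm,y,z in(('pinL',1,-116),('pinR',-1,-116),('pinLt',1,-99),('pinRt',-1,-99)):
    print(nm,proj("side",G+ey*y*6+[0,0,z]).round(1))
print('px/mm ex',proj("side",G-[0,0,110]+ex*10)-proj("side",G-[0,0,110]),'ey',proj("side",G-[0,0,110]+ey*10)-proj("side",G-[0,0,110]))
print('joint',proj("side",G-[0,0,46]))
E
```

```text
204 [33, 32, 29, 31, 33, 35, 6, 25, 36, 28, 20, 38, 53, 44, 37, 36, 33, 28, 39, 35, 37, 39]
205 [28, 29, 30, 34, 34, 28, 17, 16, 21, 23, 28, 53, 68, 80, 75, 45, 39, 37, 34, 34, 37, 37]
206 [26, 32, 23, 33, 29, 23, 25, 33, 41, 45, 55, 56, 74, 79, 76, 49, 33, 34, 36, 32, 35, 39]
207 [32, 29, 26, 32, 26, 27, 34, 39, 53, 60, 56, 63, 64, 70, 58, 51, 34, 34, 31, 30, 35, 36]
208 [29, 25, 29, 26, 25, 28, 33, 44, 48, 56, 49, 48, 56, 64, 60, 55, 39, 38, 34, 35, 32, 32]
209 [30, 24, 24, 26, 25, 33, 36, 40, 51, 42, 40, 42, 52, 67, 69, 58, 42, 32, 33, 29, 28, 31]
210 [26, 26, 28, 29, 27, 31, 30, 34, 32, 34, 25, 41, 67, 74, 76, 61, 48, 36, 33, 31, 30, 28]
211 [32, 27, 30, 34, 31, 29, 23, 14, 16, 22, 18, 38, 68, 75, 83, 68, 41, 35, 34, 33, 34, 27]
212 [35, 30, 32, 39, 35, 29, 16, 12, 34, 50, 27, 31, 67, 81, 80, 64, 43, 39, 35, 32, 29, 34]
213 [38, 39, 40, 32, 37, 30, 16, 5, 43, 64, 38, 21, 54, 69, 70, 61, 37, 35, 35, 38, 33, 33]
214 [35, 35, 37, 37, 34, 35, 26, 9, 30, 70, 56, 23, 18, 26, 23, 23, 31, 34, 32, 36, 31, 30]
215 [36, 32, 36, 33, 34, 35, 32, 18, 25, 67, 90, 62, 43, 44, 43, 12, 17, 31, 34,
[... 423 characters left out ...]
9, 30, 12, 12, 52, 90, 119, 87, 28, 14, 30, 31, 29, 32, 33, 36]
221 [35, 33, 34, 31, 24, 27, 24, 26, 26, 22, 6, 31, 68, 51, 13, 20, 32, 30, 28, 33, 29, 30]
222 [33, 38, 34, 27, 26, 28, 29, 33, 28, 31, 30, 6, 18, 8, 9, 20, 29, 29, 27, 28, 27, 28]
223 [32, 38, 32, 25, 23, 26, 31, 29, 30, 27, 29, 28, 17, 14, 21, 23, 24, 27, 28, 25, 25, 29]
224 [32, 37, 29, 23, 28, 27, 34, 27, 33, 30, 31, 36, 32, 26, 21, 24, 27, 23, 25, 26, 20, 25]
225 [31, 34, 32, 29, 28, 21, 25, 29, 28, 31, 37, 34, 29, 23, 28, 20, 22, 25, 26, 21, 26, 26]
pinL [235.2 217.3]
pinR [237.7 219.7]
pinLt [235.  210.2]
pinRt [237.6 212.5]
px/mm ex [ 4.23408712 -1.11333065] ey [-2.10800666 -1.9684611 ]
joint [235.71945296 188.27161801]
```

Request:
arm_command(rows=[[[0, -0.13, 0.6, 0, 0, 0, 6.1], [0, -0.13, 1.2, 0, 0, 0, 6.1], [0, -0.13, 1.6, 0, 0, 0, 6.1], [0, -0.13, 2.0, 0, 0, 0, 6.1], [0, -0.13, 2.4, 0, 0, 0, 6.1], [0, -0.13, 2.8, 0, 0, 0, 6.1], [0, -0.13, 3.1, 0, 0, 0, 6.1], [0, -0.13, 3.1, 0, 0, 0, 6.1]]])

```text
time_s: 12.4
tcp_pos: [432.3, -204.9, 294.7]
ee_rot: [-2.013, -2.41, 0.001]
contact_force: [-0.1, -0.2, -1.3]
finger_gap: 61.1
```

```bash
cat > chk.py <<'E'
from h import *
plan([432.85,-204.8,293.5],.183+np.pi/2); print(r.get_obs()['ft_torque'])
E
python3 chk.py
```

```text
t 12.4 tcp [ 432.3 -204.9  294.7] q [-0.1   0.26 -0.5  -0.   -0.82 -1.29] F [-0.1 -0.2 -1.3] gap 61.1
shift cm [-0.    0.06  0.12] turn [-0.002 -0.001 -0.004] yaw now 1.749
[ 0.08614569 -0.18507814 -0.01038604]
```

Request:
arm_command(rows=[[[0, 0, 0, 0, 0, 0, 5.8], [0, 0, 0, 0, 0, 0, 5.5], [0, 0, 0, 0, 0, 0, 5.2], [0, 0, 0, 0, 0, 0, 5.0], [0, 0, 0, 0, 0, 0, 4.8], [0, 0, 0, 0, 0, 0, 4.8], [0, 0, 0, 0, 0, 0, 4.8]]])

```text
time_s: 12.98
tcp_pos: [432.7, -205.0, 295.9]
ee_rot: [2.013, 2.41, 0.0]
contact_force: [-0.3, -0.7, 0.3]
finger_gap: 48.3
```

```bash
python3 chk.py; python3 - <<'E'
from h import *
s=avg("side",4); cv2.imwrite('pics/s6.png',s)
b=s.astype(float);a=cv2.imread('pics/s.png').astype(float)
d=(a-b).sum(2)
for v in range(214,238,2): print(v,d[v,226:252].astype(int).tolist())
E
```

```text
t 12.9833 tcp [ 432.7 -205.   295.9] q [-0.1   0.25 -0.49  0.   -0.82 -1.29] F [-0.3 -0.7  0.3] gap 48.3
shift cm [0.02 0.02 0.24] turn [ 0.001  0.001 -0.004] yaw now 1.75
[-0.13309423 -0.21034965  0.03487583]
214 [-35, -37, -36, -35, -36, -37, -42, -51, -56, -54, -64, -71, -75, -81, -67, -44, -34, -31, -32, -37, -35, -31, -32, -33, -34, -33]
216 [-36, -32, -32, -34, -36, -38, -43, -52, -64, -70, -69, -67, -64, -61, -51, -41, -29, -36, -33, -32, -31, -33, -35, -35, -38, -35]
218 [-37, -36, -38, -36, -30, -43, -54, -65, -74, -66, -56, -47, -44, -38, -38, -39, -35, -34, -37, -37, -36, -35, -32, -35, -44, -33]
220 [-35, -39, -37, -32, -35, -50, -68, -83, -83, -64, -55, -49, -48, -46, -42, -41, -38, -30, -31, -32, -34, -33, -39, -34, -33, -42]
222 [-33, -35, -37, -29, -33, -39, -29, 16, 65, 68, 32, -31, -73, -82, -83, -57, -43, -30, -23, -29, -27, -24, -24, -28, -38, -34]
224 [-33, -41, -34, -23, -32, -31, 4, 102, 162, 160, 102, 27, -57, -123, -127, -109, -63, -38, -26, -27, -24, -22, -27, -29, -38, -33]
226 [-38, -68, -84, -52, -28, -5, 18, 62, 74, 31, -36, -86, -97, -65, -44, -49, -49, -27, -23, -20, -25, -28, -28, -31, -42, -40]
228 [-138, -146, -108, -56, -27, -2, 25, 49, 56, 38, -2, -20, 11, 80, 128, 119, 65, 13, -16, -26, -22, -25, -20, -24, -25, -20]
230 [68, 102, 101, 67, 25, 9, 43, 85, 72, 24, 5, 7, 54, 125, 188, 142, 21, -80, -113, -75, -38, -30, -24, -24, -25, -27]
232 [26, 7, -3, -10, -16, -15, 5, 65, 83, 27, 1, 4, 26, 69, 56, -68, -183, -175, -72, -14, -9, -27, -30, -28, -21, -30]
234 [-29, -36, -52, -69, -83, -107, -119, -105, -64, -36, -10, 28, 36, 34, 29, 17, 12, 56, 104, 68, 9, -16, -32, -30, -32, -26]
236 [-107, -131, -155, -159, -123, -60, -7, 32, 76, 161, 227, 238, 205, 129, 69, 49, 36, 14, 2, 0, -18, -23, -28, -32, -34, -34]
```

```bash
python3 - <<'E'
from h import *
s=cv2.imread('pics/s6.png')
a=cv2.resize(s[205:255,195:260],None,fx=12,fy=12,interpolation=cv2.INTER_CUBIC); cv2.imwrite('pics/v6.png',a); print(a.shape)
E
```

```text
(600, 780, 3)
```

View pics/v6.png

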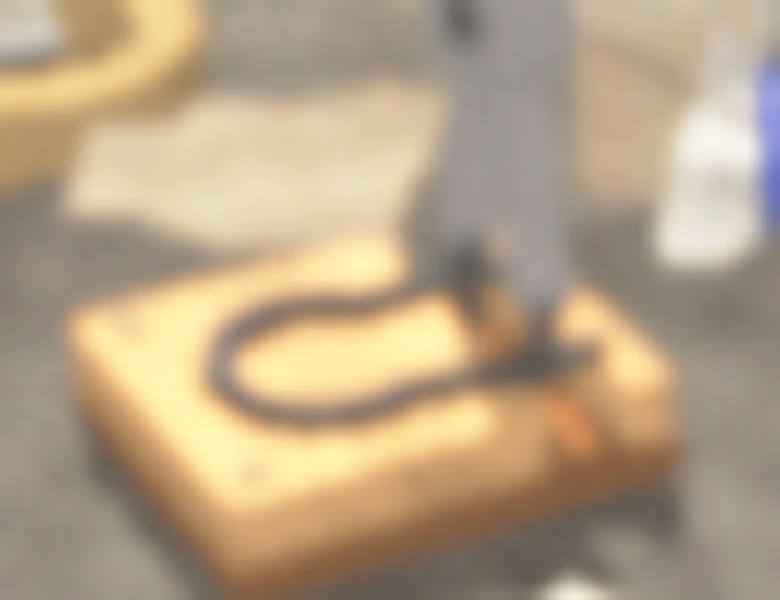

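The pins are in the gap and bearing on both lugs: far lug at view (465,270), near lug at (540,330). The ring is starting to open, so I keep squeezing.

Request:
arm_command(rows=[[[0, 0, 0, 0, 0, 0, 4.5], [0, 0, 0, 0, 0, 0, 4.2], [0, 0, 0, 0, 0, 0, 3.9], [0, 0, 0, 0, 0, 0, 3.6], [0, 0, 0, 0, 0, 0, 3.6], [0, 0, 0, 0, 0, 0, 3.6]]], force=28)

```text
time_s: 13.68
tcp_pos: [432.2, -204.8, 295.2]
ee_rot: [-2.014, -2.41, 0.0]
contact_force: [-0.2, 0.6, 0.1]
finger_gap: 36.9
```

```bash
python3 chk.py
```

```text
t 13.6833 tcp [ 432.2 -204.8  295.2] q [-0.1   0.26 -0.5  -0.   -0.82 -1.29] F [-0.2  0.6  0.1] gap 36.9
shift cm [-0.01  0.06  0.17] turn [-0.001 -0.001 -0.004] yaw now 1.749
[ 0.18714541 -0.10266606 -0.04047614]
```

Request:
arm_command(rows=[[[0, 0, 0, 0, 0, 0, 3.3], [0, 0, 0, 0, 0, 0, 3.0], [0, 0, 0, 0, 0, 0, 2.7], [0, 0, 0, 0, 0, 0, 2.4], [0, 0, 0, 0, 0, 0, 2.1], [0, 0, 0, 0, 0, 0, 1.7], [0, 0, 0, 0, 0, 0, 1.7], [0, 0, 0, 0, 0, 0, 1.7]]])

```text
time_s: 14.35
tcp_pos: [432.4, -204.9, 295.5]
ee_rot: [-2.014, -2.411, 0.0]
contact_force: [-0.1, 0.2, -2.1]
finger_gap: 19.5
```

```bash
python3 chk.py
```

```text
t 14.35 tcp [ 432.4 -204.9  295.5] q [-0.1   0.25 -0.5  -0.   -0.82 -1.29] F [-0.1  0.2 -2.1] gap 19.5
shift cm [0.01 0.05 0.2 ] turn [-0.    -0.    -0.004] yaw now 1.75
[ 0.0151743  -0.0820706   0.01498141]
```

Request:
arm_command(rows=[[[0, 0, -0.3, 0, 0, 0, 1.7], [0, 0, -0.6, 0, 0, 0, 1.7], [0, 0, -1.0, 0, 0, 0, 1.7], [0, 0, -1.3, 0, 0, 0, 1.7], [0, 0, -1.5, 0, 0, 0, 1.7], [0, 0, -1.5, 0, 0, 0, 1.7], [0, 0, -1.5, 0, 0, 0, 1.7]]])

```text
time_s: 14.93
tcp_pos: [432.4, -204.9, 310.7]
ee_rot: [2.014, 2.411, 0.0]
contact_force: [0.3, -0.1, -2.0]
finger_gap: 19.0
```

```bash
cat > openfit.py <<'E'
from h import *
from scipy.optimize import minimize
def tmpl(th,h=.5):
    X,Y=np.meshgrid(np.arange(-36,46,h),np.arange(-46,46.1,h),indexing='ij'); T=np.zeros_like(X)
    for s in(1,-1):
        c,sn=np.cos(-s*th),np.sin(-s*th); x=X+18.5; x,y=c*x-sn*Y-18.5,sn*x+c*Y; y=y*s
        rr=np.hypot(x,y); m=(rr>16)&(rr<21)&(y>-.5)&~((x>10)&(y<14)); m|=(y>12.5)&(y<17)&(x>11)&(x<41); T[m]=1
    return X,Y,T
def go(im,n,q0,th=.31,xmax=20,zfree=False,bg=None,verbose=True):
    K,p,M=cam(n); X,Y,T=tmpl(th); T=cv2.GaussianBlur(T,(0,0),4.5); D=cv2.dilate(T,np.ones((25,25)))
    w=((X<xmax)&(D>.1)).ravel()
    I=im[:,:,2].astype(np.float32) if bg is None else (im.astype(np.float32)-bg.astype(np.float32)).sum(2)
    def f(q):
        c,s=np.cos(q[2]),np.sin(q[2]); z=q[3]
        P=np.stack([q[0]+c*X-s*Y,q[1]+s*X+c*Y,0*X+z]).reshape(3,-1)
        v=K@(M.T@(P-p[:,None])); v=(v[:2]/v[2]).reshape(2,*X.shape).astype(np.float32)
        return np.corrcoef(cv2.remap(I,v[0],v[1],cv2.INTER_CUBIC).ravel()[w],T.ravel()[w])[0,1]
    best=None
    for dx in(-3,3):
        for dy in(-3,3):
            q=np.array(q0[:3])+[dx,dy,0]; g=lambda u:f([*u,q0[3]])
            o=minimize(g,q,method='Nelder-Mead',options=dict(initial_simplex=[q,q+[3,0,0],q+[0,3,0],q+[0,0,.1]]))
            if best is None or o.fun<best.fun: best=o
    q=best.x; e=np.array([np.cos(q[2]),np.sin(q[2])])
    print(n,'th',th,'C',q.round(2),'corr',round(best.fun,3),'mid',(q[:2]+4.5*e).round(1),'pins',(q[:2]+30*e).round(1)); return q
E
python3 - <<'E'
from openfit import *
plan([432.85,-204.8,293.5],.183+np.pi/2); print(r.get_obs()['ft_torque'])
t=avg("top",4); s=avg("side",4); cv2.imwrite('pics/t7.png',t); cv2.imwrite('pics/s7.png',s)
for th in(.27,.31):
    for z in(33,37,41): print(z); go(s,"side",[403,-211,.18,z],th)
    go(t,"top",[403,-211,.18,37],th)
E
```

```text
t 14.9333 tcp [ 432.4 -204.9  310.7] q [-0.1   0.23 -0.48 -0.   -0.86 -1.29] F [ 0.3 -0.1 -2. ] gap 19.0
shift cm [0.   0.05 1.72] turn [ 0.    -0.    -0.004] yaw now 1.75
[ 0.05891324 -0.1872648   0.06806426]
33
side th 0.27 C [ 4.0492e+02 -2.0890e+02  2.0000e-01] corr -0.653 mid [ 409.3 -208. ] pins [ 434.3 -202.8]
37
side th 0.27 C [ 4.0363e+02 -2.1551e+02  2.1000e-01] corr -0.649 mid [ 408.  -214.6] pins [ 433.  -209.4]
41
side th 0.27 C [ 4.0227e+02 -2.2211e+02  2.1000e-01] corr -0.644 mid [ 406.7 -221.2] pins [ 431.6 -215.8]
top th 0.27 C [ 4.0467e+02 -2.1048e+02 -2.6000e-01] corr -0.235 mid [ 409.  -211.6] pins [ 433.7 -218.2]
33
side th 0.31 C [ 4.0544e+02 -2.0866e+02  1.9000e-01] corr -0.637 mid [ 409.9 -207.8] pins [ 434.9 -203.1]
37
side th 0.31 C [ 4.0417e+02 -2.1529e+02  1.9000e-01] corr -0.628 mid [ 408.6 -214.5] pins [ 433.6 -209.7]
41
side th 0.31 C [ 4.0280e+02 -2.2188e+02  1.9000e-01] corr -0.618 mid [ 407.2 -221. ] pins [ 432.3 -216.3]
top th 0.31 C [ 4.0524e+02 -2.1020e+02 -2.6000e-01] corr -0.226 mid [ 409.6 -211.4] pins [ 434.2 -218. ]
```

```bash
cat > tiltfit.py <<'E'
from openfit import *
def tf(im,n,tcp,th,yaw,q0,xmax=20,chan=2,freey=False):
    """q=[x offset of pins from TCP along ring x, z of pins at ring, tilt (back down +)]"""
    K,p,M=cam(n); X,Y,T=tmpl(th); T=cv2.GaussianBlur(T,(0,0),4.5); D=cv2.dilate(T,np.ones((25,25))); w=((X<xmax)&(D>.1)).ravel()
    I=im[:,:,chan].astype(np.float32); ex=np.array([np.cos(yaw),np.sin(yaw),0]); ey=np.array([-ex[1],ex[0],0])
    def f(q):
        u=X-30; P=np.array([tcp[0],tcp[1],q[1]])[:,None]+ex[:,None]*(q[0]+u.ravel()*np.cos(q[2]))+ey[:,None]*(Y.ravel()+(q[3] if len(q)>3 else 0))+np.array([0,0,1])[:,None]*(u.ravel()*np.sin(q[2]))
        v=K@(M.T@(P-p[:,None])); v=(v[:2]/v[2]).reshape(2,*X.shape).astype(np.float32)
        return np.corrcoef(cv2.remap(I,v[0],v[1],cv2.INTER_CUBIC).ravel()[w],T.ravel()[w])[0,1]
    o=min((minimize(f,np.array(q0)+[a,b,0],method='Nelder-Mead',options=dict(initial_simplex=[np.array(q0)+[a,b,0]]+[np.array(q0)+[a,b,0]+d for d in np.diag([3,3,.1])])) for a in(-2,2) for b in(-3,3)),key=lambda o:o.fun)
    print(n,'th',th,'yaw',yaw,'xoff,zpins,tilt',o.x.round(3),round(o.fun,3)); return o.x
E
python3 - <<'E'
from tiltfit import *
s=cv2.imread('pics/s7.png'); t=cv2.imread('pics/t7.png'); tcp=[432.4,-204.9]
for th in(.2,.25,.28,.31):
    tf(s,"side",tcp,th,.18,[0,36,0])
tf(s,"side",tcp,.28,.18,[0,36,0],35)
tf(s,"side",tcp,.31,.18,[0,36,0],35)
for xm in(-5,5): go(t,"top",[404,-211,.18,36],.31,xmax=xm)
E
```

```text
side th 0.2 yaw 0.18 xoff,zpins,tilt [ 1.316 36.204  0.079] -0.632
side th 0.25 yaw 0.18 xoff,zpins,tilt [ 2.017 35.608  0.062] -0.66
side th 0.28 yaw 0.18 xoff,zpins,tilt [ 2.516 35.589  0.061] -0.664
side th 0.31 yaw 0.18 xoff,zpins,tilt [ 2.947 35.57   0.06 ] -0.65
side th 0.28 yaw 0.18 xoff,zpins,tilt [ 2.247 34.813  0.036] -0.565
side th 0.31 yaw 0.18 xoff,zpins,tilt [ 2.849 35.239  0.05 ] -0.547
top th 0.31 C [ 4.0547e+02 -2.1120e+02 -1.8000e-01] corr -0.775 mid [ 409.9 -212. ] pins [ 435.  -216.7]
top th 0.31 C [ 4.0459e+02 -2.1054e+02 -1.0000e-02] corr -0.515 mid [ 409.1 -210.6] pins [ 434.6 -210.8]
```

Request:
arm_command(rows=[[[0, 0, -2, 0, 0, 0, 1.7], [0, 0, -5, 0, 0, 0, 1.7], [-1, 0.2, -8, 0, 0, 0, 1.7], [-3, 0.6, -8, 0, 0, 0, 1.7], [-6, 1.1, -8, 0, 0, 0, 1.7], [-9, 1.7, -8, 0, 0, 0, 1.7], [-12, 2.3, -8, 0, 0, 0, 1.7], [-15, 2.8, -8, 0, 0, 0, 1.7], [-18, 3.4, -8, 0, 0, 0, 1.7], [-20, 3.8, -8, 0, 0, 0, 1.7], [-21.5, 4.05, -8, 0, 0, 0, 1.7], [-21.75, 4.1, -8, 0, 0, 0, 1.7]]])

```text
time_s: 16.33
tcp_pos: [512.0, -414.0, 389.1]
ee_rot: [-2.016, -2.408, 0.001]
contact_force: [0.3, 0.1, -2.0]
finger_gap: 19.6
```

Request:
arm_command(rows=[[[0, 0, 0.5, 0, 0, 0, 1.7], [0, 0, 1, 0, 0, 0, 1.7], [0, 0, 1.5, 0, 0, 0, 1.7], [0, 0, 1.5, 0, 0, 0, 1.7], [0, 0, 1.5, 0, 0, 0, 1.7]]])

```text
time_s: 16.75
tcp_pos: [511.3, -410.8, 375.2]
ee_rot: [-2.012, -2.411, 0.0]
contact_force: [0.1, -0.4, -1.4]
finger_gap: 19.2
```

```bash
python3 - <<'E'
from tiltfit import *
plan([511.4,-411.6,340],.18+np.pi/2); print(r.get_obs()['ft_torque'])
t=avg("top",4); s=avg("side",4); cv2.imwrite('pics/t8.png',t); cv2.imwrite('pics/s8.png',s)
p=np.array(r.get_obs()['tcp_pos']); z=p[2]-275; mid=p[:2]+[-22.9,-5]
print('pred mid',mid,z,proj("side",[*mid,z]),proj("top",[*mid,z]))
bt=cv2.imread('pics/t.png'); bs=cv2.imread('pics/s.png')
for zz in (z-3,z,z+3): go(s,"side",[mid[0]-4.4,mid[1]-.8,.18,zz],.31,xmax=25); go(s,"side",[mid[0]-4.4,mid[1]-.8,.18,zz],.31,xmax=25,bg=bs)
for xm in(0,10): go(t,"top",[mid[0]-4.4,mid[1]-.8,.18,z],.31,xmax=xm); go(t,"top",[mid[0]-4.4,mid[1]-.8,.18,z],.31,xmax=xm,bg=bt)
tile(s,[(268,205,340,290)],7,'q.png'); a=cv2.imread('pics/q.png')
tile(t,[(320,170,368,215)],6,'q.png'); b=cv2.imread('pics/q.png'); b=cv2.copyMakeBorder(b,0,a.shape[0]-b.shape[0],0,0,0); o=np.hstack([a,b]); cv2.imwrite('pics/v8.png',o); print(o.shape)
E
```

```text
t 16.75 tcp [ 511.3 -410.8  375.2] q [-0.43  0.46  0.05 -0.   -1.16 -0.96] F [ 0.1 -0.4 -1.4] gap 19.2
shift cm [-0.08 -0.01  3.52] turn [-0.001 -0.001 -0.   ] yaw now 1.751
[ 0.00978155 -0.17355158 -0.02641325]
pred mid [ 488.56882151 -416.6387504 ] 100.76840021501698 [305.11491307 245.44468159] [350.13223804 192.67587005]
side th 0.31 C [ 4.9138e+02 -4.1023e+02  1.4000e-01] corr -0.351 mid [ 495.8 -409.6] pins [ 521.1 -405.9]
side th 0.31 C [ 4.7793e+02 -4.1457e+02  2.2000e-01] corr -0.315 mid [ 482.3 -413.6] pins [ 507.2 -408. ]
side th 0.31 C [ 4.8939e+02 -4.1452e+02  1.5000e-01] corr -0.358 mid [ 493.8 -413.8] pins [ 519.1 -410. ]
side th 0.31 C [ 4.7610e+02 -4.1852e+02  2.1000e-01] corr -0.318 mid [ 480.5 -417.6] pins [ 505.5 -412.3]
side th 0.31 C [ 4.8740e+02 -4.1883e+02  1.6000e-01] corr -0.365 mid [ 491.8 -418.1] pins [ 517.  -414.2]
side th 0.31 C [ 4.8792e+02 -4.2018e+02  2.1000e-01] corr -0.304 mid [ 492.3 -419.2] pins [ 517.3 -414. ]
top th 0.31 C [ 4.8449e+02 -4.1656e+02 -2.8000e-01] corr -0.2 mid [ 488.8 -417.8] pins [ 513.3 -424.8]
top th 0.31 C [ 4.8169e+02 -4.1441e+02 -4.1000e-01] corr -0.494 mid [ 485.8 -416.2] pins [ 509.3 -426.3]
top th 0.31 C [ 4.8483e+02 -4.1675e+02  6.0000e-02] corr -0.164 mid [ 489.3 -416.5] pins [ 514.8 -414.9]
top th 0.31 C [ 4.8129e+02 -4.1524e+02 -1.0000e-01] corr -0.289 mid [ 485.8 -415.7] pins [ 511.1 -418.3]
(595, 508, 3)
(270, 292, 3)
(595, 800, 3)
```

View pics/v8.png

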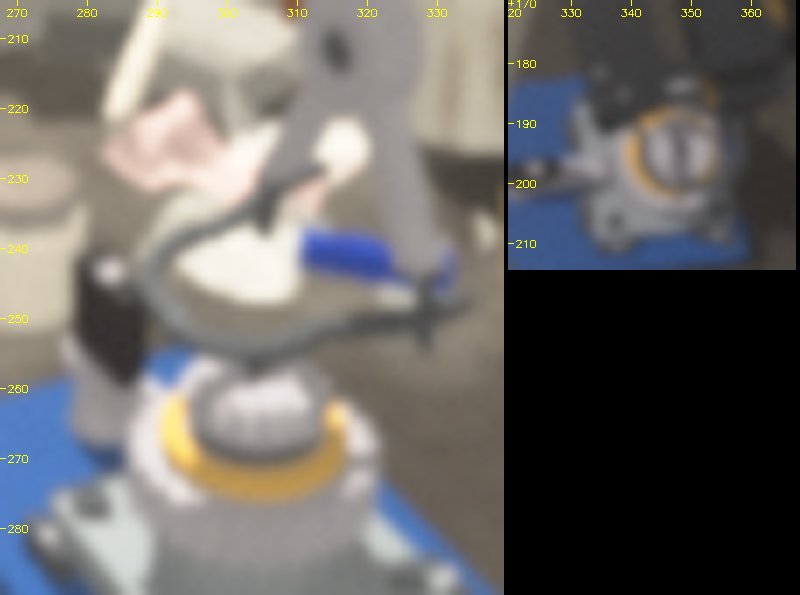

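The ring is wide open and held on both pins, far pin end at (305,238) and near pin end at (328.5,254). It sits right above the shaft top with its back at column 287. I'll fit those landmarks.

```bash
cat > lm.py <<'E'
from h import *
from scipy.optimize import least_squares
th=.31
def half(s,x,y):
    c,sn=np.cos(th),np.sin(th); x=x+18.5; return np.array([c*x-sn*y-18.5, s*(sn*x+c*y)])
def pts(q,yaw):  # q: mid x,y,z, tilt ; returns projections
    ex=np.array([np.cos(yaw),np.sin(yaw),0]); ey=np.array([-ex[1],ex[0],0])
    def W(l,dz=0): return np.array(q[:3])+ex*(l[0]-4.5)*np.cos(q[3])+ey*l[1]+[0,0,dz+(l[0]-4.5)*np.sin(q[3])]
    a=np.linspace(0,np.pi,60)
    out=[proj("side",W(half(s,21*np.cos(k),21*np.sin(k)),dz)) for s in(1,-1) for k in a[15:] for dz in(-2,2)]
    out=np.array(out); 
    L=out[out[:,0].argmin()]; B=out[out[:,1].argmax()]
    return dict(left=L,bottom=B,nlug=proj("side",W(half(-1,41,14.7))),flug=proj("side",W(half(1,41,14.7))),
      npin=proj("side",W(half(-1,36,11.5),-7)),fpin=proj("side",W(half(1,36,11.5),-7)))
E
python3 - <<'E'
from lm import *
ob=dict(left=(287.1,241.9),bottom=(303.2,256.4),nlug=(334.6,247.4),flug=(313.9,228.8),npin=(328.5,253.5),fpin=(305.2,237))
q0=[488.57,-416.64,100.8,0]
P=pts(q0,.18)
for k in ob: print(k,ob[k],P[k].round(1))
def res(q,yaw=.18):
    P=pts(q,yaw); return np.array([P['left'][0]-ob['left'][0],.5*(P['left'][1]-ob['left'][1]),.5*(P['bottom'][0]-ob['bottom'][0])*0,P['bottom'][1]-ob['bottom'][1],*(P['nlug']-ob['nlug']),*(P['flug']-ob['flug']),P['npin'][0]-ob['npin'][0],P['fpin'][0]-ob['fpin'][0]])
for yaw in(.16,.18,.2):
    s=least_squares(res,q0,args=(yaw,),x_scale=[1,1,1,.03]); print(yaw,s.x.round(2),s.cost.round(2))
    q=s.x; s2=least_squares(lambda u:res([u[0],-416.6,u[1],u[2]],yaw),[488,101,0],x_scale=[1,1,.03]); print('   y fixed',s2.x.round(2),s2.cost.round(2), s2.fun.round(1))
E
```

```text
left (287.1, 241.9) [287.4 245.1]
bottom (303.2, 256.4) [306.2 256.7]
nlug (334.6, 247.4) [332.1 250.2]
flug (313.9, 228.8) [307.9 231.9]
npin (328.5, 253.5) [328.  253.1]
fpin (305.2, 237) [307.4 237.2]
0.16 [ 4.8014e+02 -4.3489e+02  1.1729e+02  6.0000e-02] 19.02
   y fixed [4.9040e+02 1.0365e+02 9.0000e-02] 20.06 [ 1.4  1.2  0.  -0.7 -1.4 -0.1 -4.5  0.2  0.6  3.7]
0.18 [ 4.8164e+02 -4.3277e+02  1.1549e+02  6.0000e-02] 19.85
   y fixed [4.9069e+02 1.0352e+02 8.0000e-02] 20.86 [ 1.5  1.3  0.  -0.7 -1.1 -0.2 -4.8  0.3  0.9  3.5]
0.2 [ 4.8297e+02 -4.3093e+02  1.1399e+02  6.0000e-02] 21.26
   y fixed [4.9100e+02 1.0338e+02 7.0000e-02] 22.06 [ 1.6  1.3  0.  -0.8 -0.9 -0.3 -5.2  0.4  1.1  3.2]
```

```bash
python3 - <<'E'
from tiltfit import *
s=cv2.imread('pics/s.png')
# closed ring: model "pins" at 30 from C
e=np.array([np.cos(.183),np.sin(.183)]); 
for C in([397.5,-211.3],[397.6,-211.8]):
    tcp=np.array(C)+30*e
    for xm in(20,24): tf(s,"side",tcp,0,.183,[0,22,0],xm)
E
```

```text
side th 0 yaw 0.183 xoff,zpins,tilt [3.160e-01 2.183e+01 6.000e-03] -0.94
side th 0 yaw 0.183 xoff,zpins,tilt [2.5100e-01 2.1674e+01 1.0000e-03] -0.937
side th 0 yaw 0.183 xoff,zpins,tilt [1.0800e-01 2.2195e+01 7.0000e-03] -0.94
side th 0 yaw 0.183 xoff,zpins,tilt [4.4000e-02 2.2052e+01 2.0000e-03] -0.937
```

Request:
arm_command(rows=[[[-0.06, 0.32, 0, 0.012, 0, 0, 1.7], [-0.06, 0.65, 0, 0.024, 0, 0, 1.7], [-0.06, 0.97, 0, 0.035, 0, 0, 1.7], [-0.06, 0.97, 0, 0.035, 0, 0, 1.7], [-0.06, 0.97, 0, 0.035, 0, 0, 1.7], [-0.06, 0.97, 0, 0.035, 0, 0, 1.7]]], force=30)

```text
time_s: 17.65
tcp_pos: [521.3, -410.5, 375.3]
ee_rot: [-1.999, -2.393, 0.042]
contact_force: [0.1, 0.2, -0.7]
finger_gap: 18.6
```

```bash
python3 - <<'E'
from h import *
plan([520.8,-409.8,352],.18+np.pi/2); o=r.get_obs(); print(o['ft_torque'], R.from_rotvec(o['ee_rot']).as_matrix().round(3))
s=avg("side",4); cv2.imwrite('pics/s9.png',s)
b=cv2.imread('pics/s8.png'); 
# ring motion between s8 and s9 by phase correlation at back / near lug / far pin
g=lambda im:cv2.cvtColor(im,cv2.COLOR_BGR2GRAY).astype(np.float32)
A,B=g(b),g(s)
P=np.array([[291,243],[296,237],[300,252],[328,251],[324,250]],np.float32).reshape(-1,1,2)
Q,st,er=cv2.calcOpticalFlowPyrLK(A.astype(np.uint8),B.astype(np.uint8),P,None,winSize=(9,9),maxLevel=1); print((Q-P).reshape(-1,2).round(2).tolist(),st.ravel())
E
```

```text
t 17.65 tcp [ 521.3 -410.5  375.3] q [-0.42  0.47  0.07  0.02 -1.19 -0.98] F [ 0.1  0.2 -0.7] gap 18.6
shift cm [0.07 0.05 2.33] turn [-0.035 -0.    -0.001] yaw now 1.75
[ 0.03890978 -0.22885447 -0.03465354] [[-0.178  0.983 -0.035]
 [ 0.984  0.178 -0.006]
 [ 0.    -0.035 -0.999]]
[[0.009999999776482582, -0.2800000011920929], [-0.05000000074505806, -0.029999999329447746], [0.8899999856948853, -0.17000000178813934], [-0.009999999776482582, 0.05000000074505806], [-0.14000000059604645, 0.10000000149011612]] [1 1 1 1 1]
```

Request:
arm_command(rows=[[[0, 0.02, 0.5, 0, 0, 0, 1.7], [0, 0.035, 1.0, 0, 0, 0, 1.7], [0, 0.05, 1.5, 0, 0, 0, 1.7], [0, 0.07, 2.0, 0, 0, 0, 1.7], [0, 0.08, 2.2, 0, 0, 0, 1.7], [0, 0.08, 2.2, 0, 0, 0, 1.7], [0, 0.08, 2.2, 0, 0, 0, 1.7]]])

```text
time_s: 18.43
tcp_pos: [521.2, -410.6, 353.3]
ee_rot: [-1.999, -2.393, 0.042]
contact_force: [0.2, 0.0, -1.7]
finger_gap: 19.4
```

```bash
python3 - <<'E'
from h import *
plan([521.3,-410.5,340],.18+np.pi/2); o=r.get_obs(); print(o['ft_torque'])
s=avg("side",5); t=avg("top",4); cv2.imwrite('pics/s10.png',s); cv2.imwrite('pics/t10.png',t)
# shaft in top rows: print ring/brass profile? side rows of column profiles through the shaft
g=s.astype(int).sum(2)//3
for v in range(240,276): print(v,g[v,280:336:2].tolist())
E
```

```text
t 18.4333 tcp [ 521.2 -410.6  353.3] q [-0.42  0.49  0.04  0.02 -1.15 -0.98] F [ 0.2  0.  -1.7] gap 19.4
shift cm [0.01 0.06 1.33] turn [-0.035 -0.    -0.001] yaw now 1.75
[ 0.03363632 -0.26811457  0.00243439]
240 [124, 102, 115, 129, 174, 185, 186, 230, 244, 244, 245, 243, 207, 147, 142, 134, 116, 107, 106, 112, 129, 145, 153, 153, 163, 167, 137, 108]
241 [105, 108, 129, 132, 165, 159, 173, 226, 240, 240, 241, 238, 184, 135, 130, 120, 101, 97, 96, 102, 121, 143, 151, 153, 145, 140, 130, 115]
242 [91, 141, 164, 138, 149, 145, 165, 223, 239, 240, 240, 232, 162, 120, 116, 118, 101, 99, 95, 95, 112, 142, 150, 153, 134, 117, 120, 116]
243 [83, 164, 192, 140, 138, 143, 158, 205, 236, 241, 238, 216, 137, 101, 130, 148, 116, 110, 104, 99, 113, 142, 149, 153, 133, 104, 113, 117]
244 [72, 154, 178, 129, 134, 142, 146, 172, 223, 238, 231, 180, 118, 106, 172, 178, 130, 125, 118, 114, 118, 142, 148, 151, 138, 102, 112, 120]
245 [61, 112, 133, 105, 126, 138, 139, 144, 187, 223, 208, 143, 103, 126, 209, 186, 136, 131, 129, 128, 127, 141, 147, 153, 143, 114, 116, 123]
246 [54, 73, 93, 90, 115, 136,
[... 3427 characters left out ...]
, 94]
271 [123, 97, 97, 153, 214, 225, 163, 160, 145, 132, 123, 113, 111, 112, 116, 123, 132, 132, 139, 182, 204, 145, 97, 96, 97, 93, 93, 93]
272 [130, 115, 123, 149, 187, 212, 161, 147, 141, 136, 132, 129, 128, 127, 128, 131, 133, 134, 138, 164, 182, 133, 97, 96, 95, 95, 94, 93]
273 [130, 137, 159, 158, 169, 191, 154, 153, 144, 140, 136, 135, 133, 134, 134, 133, 136, 138, 138, 150, 167, 128, 99, 93, 96, 96, 94, 92]
274 [126, 150, 189, 170, 160, 168, 150, 170, 161, 146, 141, 141, 139, 138, 138, 139, 140, 141, 141, 146, 160, 131, 103, 96, 94, 94, 93, 92]
275 [126, 145, 200, 181, 155, 156, 150, 188, 188, 162, 145, 141, 142, 141, 140, 140, 142, 141, 144, 147, 151, 132, 111, 98, 94, 94, 93, 92]
```

```bash
cat > ridge.py <<'E'
from lm import *
def lines(mid,z,yaw,tilt,th=.31):
    ex=np.array([np.cos(yaw),np.sin(yaw),0]); ey=np.array([-ex[1],ex[0],0]); out=[]
    K,p,M=cam("side")
    for s in(1,-1):
        a=np.linspace(np.pi,.75,50); L=[(18.5*np.cos(k),18.5*np.sin(k)) for k in a]+[(x,14.5) for x in np.linspace(14,32,15)]
        W=[np.array([*mid,z])+ex*(half(s,x,y)[0]-4.5)+ey*half(s,x,y)[1]+np.array([0,0,1])*(half(s,x,y)[0]-4.5)*tilt for x,y in L]
        q=K@(M.T@(np.array(W).T-p[:,None])); out.append((q[:2]/q[2]).T)
    return out
def fitr(s,bg,mid,z,yaw=.18,fixy=True):
    d=(s.astype(np.float32)-bg.astype(np.float32)).sum(2); d=cv2.GaussianBlur(d,(0,0),.6)
    def cost(u):
        m=[mid[0]+u[0],mid[1]]; tot=[]
        for l in lines(m,z+u[1],yaw,u[2]):
            l=l[::2].astype(np.float32); tot.append(cv2.remap(d,l[:,0],l[:,1],cv2.INTER_CUBIC).ravel())
        return np.median(tot[0][:25])+np.mean(np.clip(tot[1],-150,50))+np.mean(np.clip(tot[0],-150,50))
    from scipy.optimize import differential_evolution
    o=differential_evolution(cost,[(-5,5),(-5,5),(-.1,.1)],seed=1,maxiter=60,tol=1e-6); print('dx,dz,tilt',o.x.round(3),o.fun, 'at0',cost([0,0,0])); return o.x
E
python3 - <<'E'
from ridge import *
bg=cv2.imread('pics/s7.png')
for f,tcp,z,tilt in(('s8',(511.3,-410.8),100.7,0),('s9',(511.6,-412),100.8,0),('s10',(511.5,-412),78.8,0)):
    im=cv2.imread(f'pics/{f}.png'); print(f)
    for yaw in(.15,.18,.21): fitr(im,bg,[488.4,-416.5],z,yaw)
E
```

```text
s8
dx,dz,tilt [ 4.972  3.387 -0.065] -385.97906494140625 at0 -215.44543
dx,dz,tilt [ 5.     3.322 -0.098] -380.615966796875 at0 -212.03201
dx,dz,tilt [ 4.994  3.386 -0.1  ] -369.9472351074219 at0 -209.32089
s9
dx,dz,tilt [ 4.971  3.121 -0.091] -397.214111328125 at0 -247.91663
dx,dz,tilt [ 5.     3.172 -0.1  ] -391.5826416015625 at0 -242.13637
dx,dz,tilt [ 4.992  3.465 -0.1  ] -381.81317138671875 at0 -238.5057
s10
dx,dz,tilt [ 2.618 -0.263  0.1  ] -278.6864318847656 at0 -228.84705
dx,dz,tilt [ 2.249 -0.537  0.1  ] -279.43499755859375 at0 -223.55177
dx,dz,tilt [ 2.588 -0.292  0.1  ] -278.84613037109375 at0 -234.15839
```

```bash
python3 - <<'E'
from ridge import *
s=cv2.imread('pics/s8.png').astype(np.float32)
f,n=lines([488.57,-416.64],100.8,.18,0)
print('far',f[::6].round(1).tolist()); print('near',n[::6].round(1).tolist())
ob=np.array([[288.9,242.4],[303.9,254.5],[320.4,250.2],[296.1,237.6],[291.5,239.8],[295,250.5]])
L=np.vstack([f,n])
for o in ob:
    i=np.linalg.norm(L-o,axis=1).argmin(); print(o,(o-L[i]).round(1))
def res(u,th,yaw):
    f,n=lines([488.57+u[0],-416.64],100.8+u[1],yaw,u[2],th); L=np.vstack([f,n]); return [np.linalg.norm(L-o,axis=1).min() for o in ob]
for th in(.26,.29,.31):
  for yaw in(.15,.18,.21):
    q=least_squares(res,[0,0,0],args=(th,yaw),x_scale=[1,1,.03],diff_step=1e-2); print(th,yaw,q.x.round(2),q.cost.round(2))
g=s.mean(2).astype(int)
print('gray back area'); 
for v in range(234,260): print(v,g[v,284:312].tolist())
E
```

```text
far [[293.4, 249.4], [291.0, 247.9], [289.5, 246.1], [288.9, 244.3], [289.4, 242.5], [290.7, 241.0], [292.8, 239.7], [295.5, 238.9], [298.6, 238.6], [300.3, 236.8], [303.0, 235.1]]
near [[293.4, 249.4], [294.8, 251.2], [297.1, 252.7], [300.1, 253.9], [303.5, 254.5], [307.0, 254.6], [310.2, 254.2], [313.0, 253.1], [314.9, 251.7], [319.0, 251.7], [323.6, 251.1]]
[288.9 242.4] [-0.5 -0.1]
[303.9 254.5] [-0.2 -0.1]
[320.4 250.2] [-0.1 -1.3]
[296.1 237.6] [-0.4 -1.1]
[291.5 239.8] [-0.2 -0.5]
[295.  250.5] [ 0.5 -0.4]
0.26 0.15 [-0.22  2.07  0.06] 0.35
0.26 0.18 [-0.1   2.    0.05] 0.3
0.26 0.21 [-0.01  1.93  0.05] 0.29
0.29 0.15 [-0.22  2.07  0.06] 0.35
0.29 0.18 [-0.1   2.    0.05] 0.3
0.29 0.21 [-0.01  1.93  0.05] 0.29
0.31 0.15 [-0.22  2.07  0.06] 0.35
0.31 0.18 [-0.1   2.    0.05] 0.3
0.31 0.21 [-0.01  1.93  0.05] 0.29
gray back area
234 [131, 132, 135, 136, 138, 140, 149, 171, 198, 217, 224, 223, 221, 219, 215, 209, 199, 176, 149, 126, 107, 93, 95, 127, 173, 200, 207, 214]
235 [132, 131, 132, 133, 134, 142, 159, 186, 207, 215, 217, 215, 211, 206, 193, 180, 161, 140, 125, 115, 103, 9
[... 2726 characters left out ...]
100]
255 [51, 51, 53, 54, 72, 97, 113, 119, 121, 119, 121, 127, 136, 135, 126, 121, 117, 114, 111, 109, 106, 104, 104, 104, 102, 103, 104, 103]
256 [51, 51, 50, 57, 78, 106, 123, 126, 128, 133, 145, 164, 181, 182, 169, 149, 134, 121, 111, 98, 92, 94, 98, 104, 112, 117, 122, 121]
257 [57, 51, 53, 63, 94, 121, 132, 132, 133, 148, 173, 199, 213, 214, 201, 175, 151, 136, 121, 104, 91, 96, 109, 122, 135, 143, 140, 136]
258 [71, 58, 59, 83, 123, 151, 150, 141, 143, 167, 197, 214, 213, 206, 193, 170, 150, 142, 132, 117, 111, 122, 140, 154, 166, 173, 159, 144]
259 [91, 76, 82, 113, 158, 186, 181, 163, 163, 186, 210, 210, 193, 174, 166, 154, 150, 154, 156, 152, 154, 173, 188, 196, 203, 203, 183, 156]
```

The ring centreline fits at the axle to within about 0.5 mm, so I descend in steps and watch the force.

Request:
arm_command(rows=[[[0, 0.01, 0.2, 0, 0, 0, 1.7], [0, 0.02, 0.4, 0, 0, 0, 1.7], [0, 0.02, 0.6, 0, 0, 0, 1.7], [0, 0.03, 0.8, 0, 0, 0, 1.7], [0, 0.03, 1.0, 0, 0, 0, 1.7], [0, 0.03, 1.0, 0, 0, 0, 1.7], [0, 0.03, 1.0, 0, 0, 0, 1.7]]])

```text
time_s: 19.47
tcp_pos: [521.1, -410.5, 343.2]
ee_rot: [-1.999, -2.393, 0.042]
contact_force: [0.6, -0.3, -1.1]
finger_gap: 19.2
```

```bash
python3 -c "
from h import *
plan([521.2,-410.6,337],.18+np.pi/2); print(r.get_obs()['ft_torque'])"
```

```text
t 19.4667 tcp [ 521.1 -410.5  343.2] q [-0.42  0.5   0.02  0.02 -1.13 -0.98] F [ 0.6 -0.3 -1.1] gap 19.2
shift cm [-0.01  0.03  0.62] turn [-0.035 -0.    -0.001] yaw now 1.75
[ 0.067365   -0.29049648  0.03482866]
```

Request:
arm_command(rows=[[[0, 0, 0.15, 0, 0, 0, 1.7], [0, 0.01, 0.3, 0, 0, 0, 1.7], [0, 0.01, 0.45, 0, 0, 0, 1.7], [0, 0.01, 0.45, 0, 0, 0, 1.7], [0, 0.01, 0.45, 0, 0, 0, 1.7]]])

```text
time_s: 19.88
tcp_pos: [521.0, -410.5, 338.9]
ee_rot: [-2.0, -2.393, 0.042]
contact_force: [-0.3, 0.7, -2.2]
finger_gap: 19.5
```

```bash
cat > c2.py <<'E'
from h import *
v=[r.get_obs()]
print(np.round(v[0]['tcp_pos'],1),np.round(v[0]['contact_force'],2),np.round(v[0]['ft_torque'],3),round(v[0]['finger_gap'],1),v[0]['time_s'])
E
python3 c2.py
```

```text
[ 521.  -410.5  338.9] [-0.25  0.71 -2.21] [ 0.043 -0.285  0.014] 19.5 19.8833
```

Request:
arm_command(rows=[[[0, 0, 0.1, 0, 0, 0, 1.7], [0, 0, 0.1, 0, 0, 0, 1.7], [0, 0, 0.1, 0, 0, 0, 1.7]]])

```text
time_s: 20.13
tcp_pos: [521.0, -410.6, 338.0]
ee_rot: [-2.0, -2.393, 0.042]
contact_force: [-0.6, -0.3, -1.8]
finger_gap: 19.2
```

```bash
python3 c2.py
```

```text
[ 521.  -410.6  338. ] [-0.6  -0.28 -1.76] [ 0.109 -0.189 -0.007] 19.2 20.1333
```

Request:
arm_command(rows=[[[0, 0, 0.08, 0, 0, 0, 1.7], [0, 0, 0.08, 0, 0, 0, 1.7], [0, 0, 0.08, 0, 0, 0, 1.7], [0, 0, 0.08, 0, 0, 0, 1.7]]])

```text
time_s: 20.47
tcp_pos: [521.0, -410.6, 337.2]
ee_rot: [-2.0, -2.393, 0.042]
contact_force: [-0.8, -0.4, -2.4]
finger_gap: 19.1
```

```bash
python3 - <<'E'
import c2
from h import *
s=avg("side",6); cv2.imwrite('pics/s11.png',s); g=s.mean(2).astype(int)
for v in range(250,282): print(v,g[v,284:336:2].tolist())
E
```

```text
[ 521.  -410.6  337.2] [-0.78 -0.39 -2.35] [ 0.054 -0.269  0.013] 19.1 20.4667
250 [51, 51, 67, 110, 120, 124, 124, 125, 127, 125, 115, 120, 112, 105, 107, 130, 133, 133, 139, 147, 151, 152, 145, 141, 130, 130]
251 [51, 52, 67, 105, 115, 116, 120, 122, 127, 128, 110, 103, 108, 112, 121, 129, 130, 130, 137, 146, 151, 151, 140, 135, 130, 130]
252 [52, 51, 67, 102, 107, 111, 119, 128, 138, 148, 136, 119, 123, 123, 125, 127, 124, 125, 134, 144, 150, 151, 139, 134, 132, 131]
253 [53, 51, 67, 99, 103, 110, 123, 151, 172, 190, 185, 168, 155, 129, 124, 122, 118, 119, 130, 144, 151, 151, 139, 133, 130, 130]
254 [51, 50, 68, 103, 110, 118, 143, 187, 213, 224, 222, 214, 192, 140, 120, 117, 113, 112, 126, 144, 151, 151, 137, 131, 130, 128]
255 [50, 50, 72, 110, 117, 127, 171, 220, 229, 232, 229, 228, 220, 165, 121, 114, 111, 109, 121, 142, 151, 152, 136, 126, 127, 127]
256 [52, 51, 77, 120, 121, 139, 201, 230, 233, 230, 221, 227, 228, 199, 143, 112, 108, 107, 117, 141, 151, 151, 137, 123, 123, 121]
257 [57, 53, 82, 123, 118, 158, 221, 233, 234, 225, 194, 216, 231, 222, 180, 119, 106, 104, 113, 1
[... 2464 characters left out ...]
46, 148, 134, 119, 102, 93, 93, 93, 93]
277 [191, 189, 161, 153, 151, 152, 159, 179, 144, 136, 137, 138, 143, 143, 145, 144, 148, 150, 150, 140, 124, 111, 96, 94, 94, 93]
278 [192, 198, 172, 156, 153, 154, 155, 164, 145, 145, 144, 143, 145, 144, 148, 146, 150, 150, 159, 155, 130, 117, 102, 94, 94, 96]
279 [201, 209, 184, 157, 151, 153, 150, 153, 146, 147, 146, 145, 147, 147, 151, 148, 151, 151, 168, 178, 141, 125, 111, 96, 93, 96]
280 [212, 213, 196, 156, 150, 152, 151, 151, 147, 148, 147, 148, 148, 149, 151, 149, 151, 147, 171, 196, 160, 130, 118, 102, 95, 96]
281 [217, 215, 203, 156, 148, 151, 151, 152, 148, 148, 147, 149, 149, 150, 151, 150, 149, 142, 164, 202, 181, 142, 125, 110, 96, 96]
```

```bash
cat > rp.py <<'E'
from ridge import *
def fitpts(ob,mid,z,ths=(.29,.31),yaws=(.16,.18,.2)):
    ob=np.array(ob)
    def res(u,th,yaw):
        n=np.vstack(lines([mid[0]+u[0],mid[1]],z+u[1],yaw,u[2],th)); return [np.linalg.norm(n-o,axis=1).min() for o in ob]
    for th in ths:
        for yaw in yaws:
            q=least_squares(res,[0,0,0],args=(th,yaw),x_scale=[1,1,.03],diff_step=1e-2); print(th,yaw,q.x.round(2),q.cost.round(3))
    print((ob-[ [*min(np.vstack(lines(mid,z,.18,0)),key=lambda p:np.linalg.norm(p-o))] for o in ob]).round(1).tolist())
E
python3 - <<'E'
from rp import *
fitpts([(296,273),(298,273.8),(301,274.1),(304,274),(319,271),(322,270.6),(324,270.2),(292,270.8),(290,268.5)],[488.6,-416.7],65)
print('washer front rim', proj("side",np.array([488.4,-416.5,62])+22.5*np.array([.2,-.98,0])),'groove ctr',proj("side",[488.4,-416.5,65]))
E
```

```text
0.29 0.16 [-1.5  -1.3   0.03] 0.561
0.29 0.18 [-2.19 -1.37  0.01] 0.48
0.29 0.2 [-1.73 -1.7   0.  ] 0.584
0.31 0.16 [-1.5  -1.3   0.03] 0.561
0.31 0.18 [-2.19 -1.37  0.01] 0.48
0.31 0.2 [-1.73 -1.7   0.  ] 0.584
[[-0.6, 1.3], [-0.5, 1.3], [-0.2, 0.9], [-0.1, 0.5], [0.0, 0.8], [0.0, 0.8], [-0.2, 0.7], [-1.6, 1.3], [-0.9, 1.6]]
washer front rim [312.18308902 272.39921386] groove ctr [303.82881392 263.72447149]
```

Request:
arm_command(rows=[[[0, 0.05, 0.0, 0, 0, 0, 1.7], [0, 0.05, 0.06, 0, 0, 0, 1.7], [0, 0.05, 0.06, 0, 0, 0, 1.7], [0, 0.05, 0.06, 0, 0, 0, 1.7]]])

```text
time_s: 21.1
tcp_pos: [521.5, -410.5, 336.6]
ee_rot: [-2.0, -2.394, 0.042]
contact_force: [0.5, -0.3, -1.7]
finger_gap: 19.1
```

```bash
python3 c2.py
```

```text
[ 521.5 -410.5  336.6] [ 0.48 -0.33 -1.65] [ 0.027 -0.267 -0.074] 19.1 21.1
```

Request:
arm_command(rows=[[[0, 0, 0.06, 0, 0, 0, 1.7], [0, 0, 0.06, 0, 0, 0, 1.7], [0, 0, 0.06, 0, 0, 0, 1.7], [0, 0, 0.06, 0, 0, 0, 1.7]]])

```text
time_s: 21.43
tcp_pos: [521.5, -410.5, 336.0]
ee_rot: [-2.0, -2.394, 0.042]
contact_force: [0.6, -0.0, -1.8]
finger_gap: 19.4
```

```bash
python3 c2.py
```

```text
[ 521.5 -410.5  336. ] [ 0.57 -0.02 -1.76] [ 0.072 -0.309  0.004] 19.4 21.4333
```

Request:
arm_command(rows=[[[0, 0, 0.06, 0, 0, 0, 1.7], [0, 0, 0.06, 0, 0, 0, 1.7], [0, 0, 0.06, 0, 0, 0, 1.7], [0, 0, 0.06, 0, 0, 0, 1.7]]])

```text
time_s: 21.77
tcp_pos: [521.4, -410.5, 335.4]
ee_rot: [-2.0, -2.393, 0.042]
contact_force: [-0.1, 0.2, -0.3]
finger_gap: 19.1
```

```bash
python3 c2.py
```

```text
[ 521.4 -410.5  335.4] [-0.09  0.23 -0.28] [ 0.101 -0.322  0.013] 19.1 21.7667
```

Request:
arm_command(rows=[[[0, 0, 0.06, 0, 0, 0, 1.7], [0, 0, 0.06, 0, 0, 0, 1.7], [0, 0, 0.06, 0, 0, 0, 1.7], [0, 0, 0.06, 0, 0, 0, 1.7]]])

```text
time_s: 22.1
tcp_pos: [521.4, -410.5, 334.8]
ee_rot: [-2.0, -2.393, 0.042]
contact_force: [-0.5, -0.3, -2.2]
finger_gap: 19.0
```

```bash
python3 c2.py
```

```text
[ 521.4 -410.5  334.8] [-0.49 -0.27 -2.21] [ 0.114 -0.314  0.014] 19.0 22.1
```

```bash
python3 - <<'E'
from rp import *
s=avg("side",8); cv2.imwrite('pics/s12.png',s); a=cv2.imread('pics/s11.png')
def ridge(im,c,lo,hi):
    g=cv2.GaussianBlur(im.astype(np.float32).mean(2),(0,0),.5)[lo:hi,c-1:c+2].mean(1); i=int(g.argmin())
    if 0<i<len(g)-1: d=(g[i-1]-g[i+1])/(2*(g[i-1]-2*g[i]+g[i+1])); 
    else: d=0
    return lo+i+d
for c,lo,hi in((290,264,274),(292,266,276),(294,268,277),(296,269,278),(298,270,279),(300,270,279),(302,271,279),(304,271,279),(318,266,276),(320,266,276),(322,265,276),(324,265,276)):
    print(c,round(ridge(a,c,lo,hi),2),round(ridge(s,c,lo,hi),2))
# shaft-top fixed reference flow
A,B=[cv2.cvtColor(i,cv2.COLOR_BGR2GRAY) for i in(a,s)]
P=np.array([[304,258],[326,262],[310,215],[268,282],[292,290]],np.float32).reshape(-1,1,2)
Q,_,_=cv2.calcOpticalFlowPyrLK(A,B,P,None,winSize=(11,11),maxLevel=1); print((Q-P).reshape(-1,2).round(2).tolist())
E
```

```text
290 268.13 267.91
292 270.98 270.37
294 272.14 271.77
296 272.93 272.7
298 273.51 273.23
300 273.9 273.78
302 274.21 274.09
304 271 274.01
318 271.18 271.76
320 271.08 271.66
322 270.81 271.43
324 270.27 271.19
[[0.12999999523162842, 0.019999999552965164], [0.25999999046325684, 1.0700000524520874], [-0.4099999964237213, 0.2800000011920929], [-0.009999999776482582, -0.03999999910593033], [0.009999999776482582, -0.0]]
```

```bash
python3 - <<'E'
from rp import *
a=[(290,268.13),(292,270.98),(294,272.14),(296,272.93),(298,273.51),(300,273.9),(302,274.21),(318,271.18),(320,271.08),(322,270.81),(324,270.27)]
b=[(290,267.91),(292,270.37),(294,271.77),(296,272.7),(298,273.23),(300,273.78),(302,274.09),(304,274.01),(318,271.76),(320,271.66),(322,271.43),(324,271.19)]
c=[(288.9,242.4),(303.9,254.5),(320.4,250.2),(295,250.5),(291.5,239.8),(296.1,237.6)]
for nm,o,mid,z in(('s11',a,[488.9,-416.9],65),('s12',b,[489.3,-416.9],65),('s8',c,[488.5,-415.6],102)):
    print(nm); fitpts(o,mid,z,(.31,))
E
```

```text
s11
0.31 0.16 [-2.71 -1.02  0.  ] 0.467
0.31 0.18 [-2.33 -1.37 -0.  ] 0.532
0.31 0.2 [-1.4  -1.99  0.01] 0.958
[[-1.1, 1.2], [-1.8, 1.4], [-1.2, 1.4], [-0.8, 1.2], [-0.3, 1.2], [-0.4, 0.9], [-0.0, 0.9], [0.3, 0.8], [0.0, 1.0], [-0.2, 1.0], [0.3, 0.7]]
s12
0.31 0.16 [-2.57 -1.73 -0.04] 0.508
0.31 0.18 [-2.82 -1.85 -0.05] 0.458
0.31 0.2 [-1.82 -2.44 -0.05] 0.983
[[-1.0, 1.3], [-1.8, 1.2], [-1.0, 1.4], [-0.6, 1.3], [-0.5, 0.9], [-0.0, 1.0], [-0.2, 0.8], [0.1, 0.6], [0.1, 1.4], [0.6, 1.5], [0.3, 1.6], [0.1, 1.6]]
s8
0.31 0.16 [0.6  0.05 0.06] 0.326
0.31 0.18 [ 0.37 -0.02  0.06] 0.304
0.31 0.2 [ 0.13 -0.04  0.04] 0.316
[[0.1, -0.1], [0.1, 0.9], [0.2, -0.3], [0.1, 0.1], [0.1, 0.4], [-0.2, -0.2]]
```

Request:
arm_command(rows=[[[0, 0, -0.12, 0, 0, 0, 1.7], [0, 0, -0.24, 0, 0, 0, 1.7], [0, 0, -0.38, 0, 0, 0, 1.7], [0, 0, -0.38, 0, 0, 0, 1.7], [0, 0, -0.38, 0, 0, 0, 1.7], [0, 0, -0.38, 0, 0, 0, 1.7]]])

```text
time_s: 23.0
tcp_pos: [521.5, -410.4, 338.6]
ee_rot: [-2.0, -2.393, 0.042]
contact_force: [0.8, 0.2, -2.1]
finger_gap: 19.0
```

```bash
cat > meas.py <<'E'
from rp import *
import c2
def ridge(im,c,lo,hi):
    g=cv2.GaussianBlur(im.astype(np.float32).mean(2),(0,0),.5)[lo:hi,c-1:c+2].mean(1); i=int(g.argmin())
    d=(g[i-1]-g[i+1])/(2*(g[i-1]-2*g[i]+g[i+1])) if 0<i<len(g)-1 else np.nan
    return lo+i+d
def m(f,mid,z):
    s=avg("side",8); cv2.imwrite(f'pics/{f}.png',s)
    ob=[(c,ridge(s,c,lo,hi)) for c,lo,hi in((292,263,276),(294,265,277),(296,266,278),(298,268,279),(300,269,279),(302,269,279),(304,271,279),(318,264,275),(320,264,275),(322,264,275),(324,264,275))]
    ob=[o for o in ob if o[1]==o[1]]; print(np.round(ob,2).tolist()); fitpts(ob,mid,z,(.31,),(.18,))
    g=s.mean(2).astype(int); print('cols 284..297')
    for v in range(256,270,1): print(v,g[v,284:298].tolist())
E
python3 -c "
from meas import *
m('s13',[489.2,-416.9],65)"
```

```text
[ 521.5 -410.4  338.6] [ 0.78  0.25 -2.05] [ 0.076 -0.215 -0.051] 19.0 23.0
[[292.0, 270.47], [294.0, 271.93], [296.0, 272.81], [298.0, 273.43], [300.0, 273.85], [302.0, 270.16], [304.0, 273.87], [318.0, 270.63], [320.0, 270.34], [322.0, 270.06], [324.0, 269.96]]
0.31 0.18 [-3.92  0.51 -0.02] 6.978
[[-1.7, 1.3], [-1.0, 1.5], [-0.5, 1.4], [-0.4, 1.1], [0.0, 1.0], [0.4, -3.0], [0.1, 0.4], [0.1, 0.3], [-0.1, 0.3], [0.4, 0.2], [0.1, 0.4]]
cols 284..297
256 [52, 51, 50, 56, 76, 105, 120, 124, 124, 126, 139, 166, 199, 222]
257 [57, 52, 51, 60, 84, 111, 124, 125, 121, 128, 157, 192, 219, 230]
258 [70, 58, 57, 69, 94, 117, 122, 120, 117, 140, 182, 212, 224, 232]
259 [93, 78, 76, 88, 106, 120, 122, 119, 128, 160, 198, 216, 222, 228]
260 [117, 107, 105, 111, 121, 125, 127, 140, 156, 180, 203, 208, 213, 221]
261 [133, 129, 129, 128, 129, 132, 146, 170, 185, 195, 197, 198, 202, 208]
262 [139, 139, 136, 133, 132, 140, 165, 189, 196, 194, 188, 184, 190, 196]
263 [140, 140, 139, 134, 132, 145, 173, 194, 197, 196, 186, 176, 179, 184]
264 [143, 145, 146, 138, 133, 142, 166, 187, 196, 201, 191, 169, 166, 170]
265 [146, 149, 155, 149, 135, 137, 151, 168, 187, 200, 192, 163, 149, 152]
266 [148, 152, 163, 160, 143, 134, 137, 148, 165, 185, 181, 152, 131, 134]
267 [140, 149, 171, 179, 158, 132, 125, 134, 147, 162, 161, 140, 119, 116]
268 [121, 137, 172, 189, 168, 133, 117, 124, 137, 145, 148, 138, 118, 107]
269 [100, 122, 163, 185, 173, 142, 118, 115, 123, 132, 140, 137, 125, 114]
```

```bash
python3 - <<'E'
from h import *
b=cv2.imread('pics/s7.png').mean(2)
for f in('s10','s11','s12','s13'):
    s=cv2.imread(f'pics/{f}.png').mean(2); d=(s-b).astype(int)
    print(f,'rows 256..282')
    for c in(287,288,290,292,294,296,298,300,302,304,306,310,314,318,320,322,324,326): print(c,d[256:282,c].tolist())
E
```

```text
s10 rows 256..282
287 [27, 15, -6, -17, -18, -10, -4, -3, -3, -3, -2, -3, -2, -3, -3, -2, -2, -2, -1, -1, -3, -2, -2, -4, -4, -3]
288 [31, 13, -19, -45, -49, -28, -9, -4, -3, -2, -1, -2, -2, -2, -2, -1, 1, 7, 5, 0, -1, -3, -3, -4, -2, -4]
290 [5, 1, -16, -49, -84, -81, -47, -17, -9, -8, -11, -10, -7, -3, -3, 0, 7, 23, 15, 3, -2, -3, -3, -4, -3, -4]
292 [-1, 3, -2, -22, -53, -79, -82, -64, -44, -43, -57, -59, -47, -24, -11, -8, -6, -1, 0, 0, 0, -2, -2, -2, -3, -2]
294 [-3, -8, -13, -26, -44, -56, -61, -70, -81, -89, -83, -66, -42, -19, -7, -1, -1, 8, 20, 30, 21, 4, -1, 0, -1, -3]
296 [-4, -4, -3, -4, -9, -14, -23, -38, -47, -48, -43, -28, -13, -6, -4, -3, -2, 0, 2, 1, 0, -3, -3, -2, -3, -3]
298 [-2, -2, -3, -2, -2, -5, -13, -27, -39, -48, -52, -42, -19, -5, -3, 0, -2, -1, -2, -2, -3, -4, -4, -1, -2, -3]
300 [-1, -2, -2, -2, -3, -3, -6, -16, -34, -47, -53, -50, -32, -13, -3, -2, -1, -3, -1, -2, -2, -2, -2, -3, -3, -1]
302 [-2, -3, -3, -3, -2, -2, -3, -11, -22, -38, -55, -58, -38, -13, -4, -4, -1, -3, -1, -2, -4, -2, -2, -3, -1, -3]
304 [-2, -3, -4, -4, -3, -3, -3, -10, -26, -43, -57, -
[... 6801 characters left out ...]
-37, -45, -45, -38, -31, -22, -22, -37, -39, -27, -14, -14, -21, -35, -30, -16, -7, -3, -1, -3, -1, -2, -3, -2]
318 [-2, -1, -2, -3, -3, -2, -2, -3, -7, -9, -14, -21, -44, -82, -108, -114, -98, -73, -53, -39, -22, -10, -4, -6, -10, -12]
320 [1, 1, -1, 0, 0, -2, -1, -2, -3, -4, -11, -30, -64, -108, -137, -124, -88, -58, -32, -15, -5, -4, -4, -5, -12, -18]
322 [22, 22, 19, 21, 17, 14, 9, 0, -2, -4, -8, -26, -49, -65, -76, -64, -37, -15, -8, -4, -3, -3, -4, -2, -4, -6]
324 [28, 31, 34, 37, 41, 41, 34, 17, 0, -5, -4, -8, -14, -24, -25, -23, -13, -7, -1, -2, -1, -3, -2, -2, -3, -3]
326 [28, 33, 36, 39, 46, 46, 44, 32, 12, -5, -18, -20, -21, -21, -23, -20, -17, -14, -8, -3, -2, -2, -2, -1, -1, -4]
```

```bash
python3 - <<'E'
from rp import *
L=[(288.9,264),(290,268),(300,274.0),(302,274.1),(304,274.2),(306,273.9),(310,273.0),(314,271.2),(318,270.7),(320,270.1),(322,269.9)]
s10=[(290,260.5),(292,262),(294,264.8),(298,265.6),(300,266.3),(302,266.7),(304,266.6),(306,266.1),(310,264.8),(314,263.2),(318,263.4),(320,262.2)]
fitpts(L,[489.2,-416.9],65,(.31,),(.16,.18,.2))
fitpts(s10,[488.85,-416.9],79.7,(.31,),(.16,.18,.2))
for P in ([487,65],[489.2,65]): print(lines([P[0],-416.9],65,.18,0)[1][::4].round(1).tolist())
E
```

```text
0.31 0.16 [-0.5  -0.61  0.06] 0.638
0.31 0.18 [-0.07 -0.87  0.06] 0.743
0.31 0.2 [-0.08 -0.95  0.04] 0.742
[[0.1, 0.1], [-0.9, 1.4], [-0.5, 1.0], [-0.2, 0.8], [0.1, 0.7], [-0.2, 0.4], [0.2, 0.2], [0.3, 0.5], [0.1, 0.3], [-0.1, 0.0], [0.4, 0.0]]
0.31 0.16 [-2.08  0.15  0.07] 0.768
0.31 0.18 [-2.45  0.07  0.05] 0.738
0.31 0.2 [-2.9   0.01  0.04] 0.779
[[-1.1, 1.3], [-1.4, 0.9], [-1.2, 1.9], [-0.2, 1.0], [-0.2, 1.0], [0.1, 1.1], [-0.2, 0.7], [0.1, 0.2], [-0.2, -0.5], [-0.1, 0.1], [-0.3, 0.6], [0.2, -0.5]]
[[291.6, 268.2], [292.5, 269.5], [293.7, 270.7], [295.3, 271.7], [297.2, 272.6], [299.3, 273.2], [301.5, 273.6], [303.8, 273.8], [306.0, 273.6], [308.1, 273.2], [309.9, 272.6], [311.5, 271.7], [312.7, 270.6], [315.1, 270.8], [318.2, 270.4], [321.2, 270.0], [324.2, 269.6]]
[[292.9, 267.9], [293.7, 269.2], [295.0, 270.4], [296.5, 271.4], [298.4, 272.3], [300.5, 273.0], [302.8, 273.4], [305.0, 273.5], [307.3, 273.4], [309.3, 273.0], [311.2, 272.3], [312.7, 271.4], [313.9, 270.4], [316.4, 270.6], [319.4, 270.2], [322.4, 269.8], [325.4, 269.4]]
```

Request:
arm_command(rows=[[[0, 0, -0.04, 0, 0, 0, 1.7], [0, 0, -0.04, 0, 0, 0, 1.7], [0, 0, -0.04, 0, 0, 0, 1.7]]])

```text
time_s: 23.65
tcp_pos: [521.6, -410.5, 339.0]
ee_rot: [-2.0, -2.394, 0.042]
contact_force: [-0.3, -0.3, -1.4]
finger_gap: 19.4
```

```bash
python3 - <<'E'
from openfit import *
import c2
t=avg("top",8); cv2.imwrite('pics/t14.png',t); bg=cv2.imread('pics/t2.png')
d=(t.astype(int)-bg.astype(int)).sum(2)//3
print('cols 335..362'); 
for v in range(184,212): print(v,d[v,335:363].tolist())
th=.31;yaw=.18
from lm import half
ex=np.array([np.cos(yaw),np.sin(yaw),0]); ey=np.array([-ex[1],ex[0],0])
for s in(1,-1):
    a=np.linspace(np.pi,.8,12); print([proj("top",np.array([488.5,-416.6,65])+ex*(half(s,18.5*np.cos(k),18.5*np.sin(k))[0]-4.5)+ey*half(s,18.5*np.cos(k),18.5*np.sin(k))[1]).round(1).tolist() for k in a])
print('shaft top',proj("top",[488.4,-416.5,77]))
E
```

```text
[ 521.6 -410.5  339. ] [-0.27 -0.27 -1.38] [ 0.102 -0.263 -0.027] 19.4 23.65
cols 335..362
184 [-38, -39, -44, -50, -50, -53, -50, -45, -37, -26, -11, -9, -20, -44, -61, -70, -66, -54, -44, -32, -22, -11, -12, -17, -24, -25, -21, -18]
185 [-38, -32, -41, -51, -58, -61, -61, -57, -50, -44, -42, -45, -55, -67, -74, -74, -70, -60, -45, -32, -17, -9, -8, -16, -24, -25, -22, -17]
186 [-47, -42, -52, -68, -81, -87, -88, -86, -84, -82, -83, -83, -85, -90, -93, -85, -76, -68, -54, -38, -25, -14, -11, -15, -22, -26, -21, -16]
187 [-63, -68, -79, -91, -103, -109, -110, -110, -110, -110, -102, -91, -87, -96, -103, -96, -83, -70, -56, -44, -35, -24, -14, -17, -18, -21, -17, -17]
188 [-75, -90, -99, -106, -106, -105, -104, -106, -108, -108, -98, -86, -82, -92, -104, -105, -92, -76, -58, -45, -39, -26, -16, -13, -13, -14, -14, -15]
189 [-70, -85, -96, -97, -93, -92, -93, -94, -94, -92, -87, -83, -82, -87, -95, -95, -89, -75, -61, -46, -36, -24, -14, -10, -11, -12, -13, -14]
190 [-61, -66, -80, -89, -88, -88, -87, -86, -80, -72, -67, -67, -68, -69, -70, -69, -66, -63, -58, -48, -32, -19, -12, -11, 
[... 2786 characters left out ...]
, -22, -22, -20, -18, -19, -17, -19, -19, -20, -19, -18, -20, -20, -19, -19, -18, -18, -20, -19, -19, -18, -19, -17, -13, -13, -14]
211 [-17, -19, -19, -19, -19, -19, -17, -18, -17, -20, -20, -19, -19, -21, -19, -20, -20, -21, -18, -19, -19, -19, -19, -19, -17, -14, -12, -13]
[[348.9, 202.1], [347.8, 202.6], [346.5, 202.8], [345.2, 202.8], [344.0, 202.5], [342.8, 201.9], [341.7, 201.1], [340.9, 200.2], [340.2, 199.0], [339.8, 197.8], [339.7, 196.6], [339.8, 195.3]]
[[348.9, 202.1], [350.2, 202.1], [351.4, 201.8], [352.6, 201.3], [353.6, 200.6], [354.4, 199.6], [354.9, 198.5], [355.2, 197.3], [355.3, 196.1], [355.1, 194.8], [354.6, 193.6], [353.8, 192.5]]
shaft top [348.04153598 194.15454245]
```

Request:
arm_command(rows=[[[0, 0.04, 0, 0, 0, 0, 1.7], [0, 0.04, 0, 0, 0, 0, 1.7], [0, 0.04, 0, 0, 0, 0, 1.7], [0, 0.04, 0, 0, 0, 0, 1.7], [0, 0.04, 0, 0, 0, 0, 1.7], [0, 0.04, 0, 0, 0, 0, 1.7]]])

```text
time_s: 24.55
tcp_pos: [521.9, -410.4, 339.0]
ee_rot: [-2.0, -2.393, 0.042]
contact_force: [0.3, 0.4, -1.1]
finger_gap: 19.1
```

```bash
python3 - <<'E'
import c2
from h import *
s=avg("side",6); b=cv2.imread('pics/s7.png').mean(2); d=(s.mean(2)-b)
for c,lo,hi in((300,270,279),(302,270,279),(304,270,279),(320,264,276),(322,264,276)):
    w=np.clip(-d[lo:hi,c],0,None)**2; print(c,round((w*np.arange(lo,hi)).sum()/w.sum(),2))
import c2
o=r.get_obs(); print(o['contact_force'].round(2))
f=(abs(d[262:300,268:286])).mean(); print('turnbutton/flange area diff',f)
E
```

```text
[ 521.9 -410.4  339. ] [ 0.28  0.38 -1.09] [ 0.039 -0.231 -0.035] 19.1 24.55
300 274.05
302 273.88
304 273.88
320 270.07
322 269.63
[ 0.03  0.21 -1.99]
turnbutton/flange area diff 16.941033138401554
```

```bash
python3 -c "
from workcell import r
print(r.finish_job())"
```

```text
the job is handed in; nothing more can be done
None
```

The job is handed in at about 25 s of the 67 s allowed. The turnbutton is turned to its stop, and the ring is held spread around the groove by the squeezed pliers. The hand-in returned no verdict.

**What I did**
- **Turnbutton:** I turned it clockwise until the torque rose at the stop. The side image then showed the wing edge-on, with the tongue pointing to the axle. On release I commanded 0.26 rad too far by mistake. Later pictures still showed it locked.
- **Ring pick-up:** I took the pliers from the block, put the pins into the ring's gap and squeezed to the stop (about 19 mm over the grips).
- **Placing:** I lifted the ring, carried it over the shaft and lowered it. I then raised it to about 1 mm above where it touched the washer.

**Last checks**
- **Centring:** in the top view the ring lies within about 1 mm of the axle's axis, using a spread of 0.31 rad (the stop). Its centreline there matched that spread.
- **Forces:** the side forces are within the noise, and the downward force of 1 to 2 N is about the weight of the pliers and ring. Nothing suggests the ring is pressing on the axle.

**What disagreed**
- **Level:** side-view fits put the ring's back 0.02 to 0.06 rad low. I corrected with a 0.035 rad pitch, but later fits did not agree on what remains. The washer contact suggests at most about 0.02 rad.
- **Position along the ring's axis:** some side-view fits put the ring about 2 mm closer to the robot than the top view did. I trusted the top view.
- **Washer contact:** while probing downward the ring's back rested on the washer and the ring tipped slightly. No force showed in the readings, so I saw it only in the pictures.
- **Final tongue and flange:** I had used all my picture views, so I did not look at these again at the end. The numeric comparison I ran there was inconclusive.

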